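Fill the spring dispenser with blanks for the pebble workshop

ROBOT

A 6-joint arm with a two-finger parallel gripper is mounted at the origin on a cart in front of the work surface, level with it; the furniture and walls round the work are solid. World frame = base frame: x ahead of the robot, y to its left, z up, the work surface at z = 0. Lengths are in m, angles in degrees, forces in N, time in s.
With the tool pointing down it reaches from about 0.25 to 0.725 m from the base axis. Payload 9.7 kg.
Tool frame: the origin (TCP) lies at the very end of the fingers, on their centre line; the grasp point (between the pads) lies 19 mm behind it (bot.grip_point_offset is the distance from the TCP to the grasp point, in m); y points along the fingers, x is the direction in which the jaws open and shut, and the axes are right-handed (so a half turn about y gives the same grasp; the last joint's range is limited). The gripper opens to 85 mm and grips with 20 to 120 N. Pads are 22 mm wide; open, the fingers measure 114 mm over their backs; the gripper's body (76 mm by 85 mm) begins 54 mm behind the grasp point. The pads swing forward as they close: fully open they stand 13 mm farther back than shut.
Start: joints at [74.313, 4.979, 10.078, 95.1, 0, 90], TCP at [0.149, 0.53, 0.231] pointing down, gripper open.
Joint ranges: [-179.16, 179.16], [-48.56, 103.87], [-65.8, 70.77], [-126.05, 130.52], [-82.76, 87.17], [-180, 180]. Speed limits (degrees/s): [127.2, 127.2, 147.25, 180, 180, 180].

INTERFACE

Orientations are given as [roll, pitch, yaw] about the fixed x, y, z axes, in that order (R = Rz(yaw) Ry(pitch) Rx(roll)).
In Python, from workcell import bot gives the robot as it stands.
- The arm moves only by the shell command python3 -m inch 'ROWS' [FORCE]. ROWS is JSON, a list of rows, each a list of 3 entries, a list of its own where there are three numbers: the shift along the tool's x, y, z in mm, then the turn, a rotation vector about the tool's x, y, z in rad, then the finger opening in mm, from 0 to 85.4. In form: [[[x, y, z], [ax, ay, az], grip], ...]. A call has 1 to 20 rows; each row is the pose to reach, as a shift and turn from the pose measured when the call began, along the tool's axes at that moment; what a row does not reach only later rows make up. A row lasts 1/10 s, in which the tool goes at most 50 mm and 8.59 degrees, less where a joint would pass 70% of its speed; a pose out of reach is approached as far as the arm can. A call with a gripper value outside its range is refused whole. The fingers move at their own pace and stop on an object; FORCE is the grip in N (left out, the last holds). Time passes only in rows, so rows that repeat a pose let the fingers close. It gives the time, the measured TCP pose, the force and the opening at its end, in the units of the state.
- bot.get_obs(): the state, without advancing time (a new reading comes with each control period).
- bot.camera(name): name is "scene" or "top" or "wrist"; returns a dict with "frame" (480x640x3 uint8, red, green, blue), "mtx" (3x3 intrinsics, pixels), "origin" and "orientation" of the camera in the world. Camera axes: x right, y down, z forward; pixel columns grow to the right and rows downward; lengths in m; the calibration is good to about 2 mm. A picture is of the moment at which its call begins. There is no depth.
- bot.job_done(): hands the job in, once; it reports no verdict.
Trained networks look in a picture, given as the dict that the camera call returned (one of the last four; its "shot" number tells which), for a name from the list of things; names that differ only in an ending like _2 or _b are one class to them, and where a whole thing is asked for, a point or a joint stands for the part that bears it (a point fixed in the world has none). Each returns a list of dicts, best first, with "confidence" (0 to 1); they miss things now and then, are a little off and sometimes report something else, mostly with a low value. They report only what shows in the picture. A call takes as long as a camera call. They do not tell look-alikes from the thing itself.
- bot.search_frame(picture, name): "box" ([left, top, right, bottom] in pixels, round what is visible of it).
- bot.cut_out(picture, name): "region" (480x640 bool, what is visible of it) and "box" ([left, top, right, bottom] in pixels, round what is visible of it).
The state is a dict: "time": time; "q": joint angles; "qd": joint speeds; "joint_efforts": joint torques, N m; "ee_pos": TCP position; "tcp_rot": TCP orientation; "wrist_force": force on the tool from outside, world axes, zero at the start; "torque": the same for the moment, N m; "opening": finger opening in m.
Only numpy, scipy, OpenCV 4.12 (cv2) and the standard library are available. Lean on these libraries where they do the work, as an engineer would, in place of code of your own. Each camera call takes 0.05 s, during which the arm holds its last target. There are 200 camera calls.

TASK

Get the blank dispenser ready for the pebble workshop: lay every round wooden blank from the table into the spring dispenser one at a time and press each straight down until both sprung catches snap over it and hold it. The knobbed cover is in one of the three lidded tubs: look under the lids to find it, and press it in last, knob up, so that the catches hold it on top of the blanks. Finish with the lids seated back on the tubs and the pebbles left inside, and do not knock over the glue bottle.

Things in the scene. Friction and masses are not known exactly. Their poses are not given: they have to be found in the camera images.
- dispenser: Spring-fed dispenser, fixed to the table: base plate 150 x 90 x 12 mm, origin at the centre of its underside, z up the stack axis. Four upright steel rods (10 mm thick, centres 24.7 mm from the axis in x and y) guide a 56 mm disc with 2 mm play. Sides +y and -y are open for fingers (39 mm between rods); on sides -x and +x stand columns 124 mm high with the catches.
- rod_tips (a point): Point on the dispenser's axis at the height of the rods' conical tips, 138 mm above the table. The rods are full thickness below 130 mm.
- catch_lip (a point): Point on the dispenser's axis, 104 mm above the table, level with the flat underside of the two catch noses. A disc laid between the rods first rests on the sloping noses, underside about 114 mm up; pressed at its middle until its top is a few mm below this point, the catches snap back over it and the follower holds the stack up against them. Pressing takes 5 N (first disc) to 15 N (last).
- follower (a joint): Sprung follower plate (54 mm disc) in the dispenser: metres pressed down, 0 = empty (its top 103.5 mm above the table), 0.084 = bottom stop. Spring 3 N at 0, then 90 N/m more. It goes down 16 mm for each blank and 10 mm for the cover.
- catch_front (a joint): Sprung catch on the dispenser's -x side: metres pushed outward, 0 = nose fully in (20 mm wide, reaching to 22 mm from the axis), at most 0.012; 1.5 N at 0. The nose's top slopes outward and up to 17 mm above its underside, 32.5 mm from the axis. Its black outer tab, 26 mm wide, reaches 67 mm from the axis.
- catch_back (a joint): The same catch on the dispenser's +x side: metres pushed outward, 0 = nose fully in.
- blank_1: A round wooden blank, plain disc 56 mm across and 16 mm thick, 40 g, lying flat on the table at the start; origin at the centre of its underside, z its axis. Three or four blanks are present (None when absent).
- blank_2: A round wooden blank, plain disc 56 mm across and 16 mm thick, 40 g, lying flat on the table at the start; origin at the centre of its underside, z its axis. Three or four blanks are present (None when absent).
- blank_3: A round wooden blank, plain disc 56 mm across and 16 mm thick, 40 g, lying flat on the table at the start; origin at the centre of its underside, z its axis. Three or four blanks are present (None when absent).
- blank_4: A round wooden blank, plain disc 56 mm across and 16 mm thick, 40 g, lying flat on the table at the start; origin at the centre of its underside, z its axis. Three or four blanks are present (None when absent).
- blank_1_center (a point): The middle of blank_1, 8 mm above its underside on its axis.
- blank_2_center (a point): The middle of blank_2, 8 mm above its underside on its axis.
- blank_3_center (a point): The middle of blank_3, 8 mm above its underside on its axis.
- blank_4_center (a point): The middle of blank_4, 8 mm above its underside on its axis.
- cover: The knobbed cover: wooden disc 56 mm across and 10 mm thick with an upright round knob 24 mm across and 28 mm high in the middle (38 mm high in all), 60 g; origin at the centre of the underside, z up through the knob. It starts standing upright on the floor of one of the three closed tubs, near its middle.
- tub_1: One of three identical white round tubs, fixed to the table: 104 mm across and 64 mm high outside, 96 mm across at the bottom inside (98 mm at the rim), floor 8 mm thick; origin at the centre of the underside. One holds the cover, the others a pebble each.
- tub_2: One of three identical white round tubs, fixed to the table: 104 mm across and 64 mm high outside, 96 mm across at the bottom inside (98 mm at the rim), floor 8 mm thick; origin at the centre of the underside. One holds the cover, the others a pebble each.
- tub_3: One of three identical white round tubs, fixed to the table: 104 mm across and 64 mm high outside, 96 mm across at the bottom inside (98 mm at the rim), floor 8 mm thick; origin at the centre of the underside. One holds the cover, the others a pebble each.
- lid_1: Lift-off lid of a tub, all alike: plate 108 mm across and 5 mm thick with a round knob 24 mm across and 28 mm high in the middle, and below the plate a plug 92 mm across and 7 mm deep that sits inside the rim with 3 mm play; 80 g. Origin at the centre of the plate's underside (64 mm above the table when on a tub, 7 mm when lying on the table), z up through the knob.
- lid_2: Lift-off lid of a tub, all alike: plate 108 mm across and 5 mm thick with a round knob 24 mm across and 28 mm high in the middle, and below the plate a plug 92 mm across and 7 mm deep that sits inside the rim with 3 mm play; 80 g. Origin at the centre of the plate's underside (64 mm above the table when on a tub, 7 mm when lying on the table), z up through the knob.
- lid_3: Lift-off lid of a tub, all alike: plate 108 mm across and 5 mm thick with a round knob 24 mm across and 28 mm high in the middle, and below the plate a plug 92 mm across and 7 mm deep that sits inside the rim with 3 mm play; 80 g. Origin at the centre of the plate's underside (64 mm above the table when on a tub, 7 mm when lying on the table), z up through the knob.
- pebble_a: A flat stone about 46 x 40 x 15 mm in one of the tubs; origin at the centre of its underside.
- pebble_b: A flat stone about 40 x 34 x 14 mm in another tub; origin at the centre of its underside.
- glue_bottle: A small glue bottle, 29 mm across and 94 mm high, standing loose near the blanks; origin at the centre of its foot, z up.
Things that resemble listed ones, but are neither listed nor needed, are in the scene too. What is shaped like the blank_4 but blue or red is not meant.

How it is judged:
By the outcome, as a careful person would: the job done as asked, in the order asked, and still so for the second after the job is handed in, with the robot touching nothing.
Of blank_1, blank_2, blank_3, blank_4 only 3 to 4 are there at a start; the rules pass over those that are not, and their reading is None.
At some moment in a run one of blank_1, blank_2, blank_3, blank_4 may be knocked a few centimetres aside while the robot is not near it.
It also fails if it takes over 210 s, if anything falls off the work surface, if the arm or the gripper's body presses on something with over 40 N, if the wrist force passes 120 N, or if a joint passes its speed limit or range.

## Working session

There is one attempt and no reset: what is moved stays moved. The work goes in short steps, Python scripts to look and compute and a shell command to move; the robot and the scene stay as the last step left them, time stands still between calls to the robot, and variables do not carry over. Pictures are saved under pics/ and viewed, about 12 in all and at most 16, crops included, and the job is handed in when it is done.

```bash
ls; mkdir -p pics; cat > h.py <<'E'
import numpy as np, cv2
from scipy.spatial.transform import Rotation as R
from workcell import bot
def rot(o):
    o=np.array(o,float)
    return o if o.shape==(3,3) else R.from_euler('xyz',o,degrees=True).as_matrix()
def toworld(p,u,v,z):
    K=np.array(p["mtx"]);d=rot(p["orientation"])@np.linalg.solve(K,[u,v,1.]);o=np.array(p["origin"])
    return o+d*(z-o[2])/d[2]
def topix(p,X):
    c=np.array(p["mtx"])@(rot(p["orientation"]).T@(np.array(X)-np.array(p["origin"])));return c[:2]/c[2]
def save(p,n,crop=None,s=1):
    f=p["frame"][:,:,::-1]
    if crop: l,t,r,b=crop;f=f[t:b,l:r]
    cv2.imwrite("pics/"+n,cv2.resize(f,None,fx=s,fy=s,interpolation=cv2.INTER_CUBIC))
def tool(X,yaw=None):
    "shift in mm in tool axes to TCP position X"
    o=bot.get_obs();return np.round(rot(o["tcp_rot"]).T@(np.array(X)-np.array(o["ee_pos"]))*1000,1)
E
python3 - <<'E'
from h import *
o=bot.get_obs();print(o["time"],o["ee_pos"],o["tcp_rot"],o["wrist_force"],o["opening"])
for c in("top","scene"):
    p=bot.camera(c);save(p,c+"0.png");print(c,p["origin"],p["orientation"],p["mtx"])
    for n in("blank_1","tub_1","lid_1","dispenser","glue_bottle","catch_front"):
        for d in bot.search_frame(p,n):
            b=d["box"];print(n,round(d["confidence"],2),np.round(b),np.round(toworld(p,(b[0]+b[2])/2,(b[1]+b[3])/2,{"blank_1":.012,"lid_1":.07}.get(n,0)),3))
E
```

```text
pics
0.0 [0.14862059 0.52929063 0.23056643] [-9.00000510e+01  7.73531641e-02  7.43162601e+01] [-0.03265625  0.59102663 -0.18860376] 0.08558812813289383
top [0.35484277 0.06132552 1.33147562] [-172.20524758   -0.92507134  -90.03966971] [[468.69414849   0.         323.75334713]
 [  0.         468.69414849 229.85232299]
 [  0.           0.           1.        ]]
blank_1 0.82 [134. 199. 153. 222.] [0.59  0.553 0.012]
blank_1 0.77 [182. 248. 205. 268.] [0.456 0.406 0.012]
blank_1 0.74 [170. 230. 189. 248.] [0.509 0.447 0.012]
blank_1 0.69 [210. 221. 227. 242.] [0.53  0.337 0.012]
blank_1 0.62 [215. 263. 238. 283.] [0.413 0.312 0.012]
blank_1 0.58 [166. 194. 188. 213.] [0.611 0.457 0.012]
tub_1 0.56 [471. 249. 487. 282.] [ 0.435 -0.404  0.   ]
tub_1 0.53 [429. 248. 446. 281.] [ 0.439 -0.283  0.   ]
tub_1 0.45 [383. 244. 395. 266.] [ 0.465 -0.147  0.   ]
lid_1 0.97 [383. 225. 426. 268.] [ 0.482 -0.177  0.07 ]
lid_1 0.9 [476. 244. 520. 284.] [ 0.435 -0.43   0.07 ]
lid_1 0.6 [433. 243. 470. 282.] [ 0.439 -0.305  0.07 ]
lid_1 0.23 [385. 255. 388. 256.] [ 0.458 -0.129  0.07 ]
dispenser 0.95 [26
[... 749 characters left out ...]
7. 220.] [0.518 0.44  0.012]
blank_1 0.66 [252. 196. 264. 210.] [0.604 0.445 0.012]
blank_1 0.63 [235. 239. 250. 252.] [0.418 0.311 0.012]
blank_1 0.62 [227. 189. 241. 201.] [0.572 0.544 0.012]
blank_1 0.59 [254. 218. 274. 235.] [0.533 0.331 0.012]
tub_1 0.92 [408. 364. 444. 392.] [ 0.439 -0.434  0.   ]
tub_1 0.75 [372. 342. 408. 364.] [ 0.434 -0.315  0.   ]
tub_1 0.64 [350. 313. 381. 330.] [ 0.47  -0.193  0.   ]
lid_1 0.92 [378. 319. 413. 356.] [ 0.442 -0.318  0.07 ]
lid_1 0.86 [410. 347. 452. 382.] [ 0.44  -0.438  0.07 ]
lid_1 0.78 [348. 289. 385. 324.] [ 0.472 -0.191  0.07 ]
dispenser 0.81 [276. 216. 322. 274.] [0.56  0.181 0.   ]
catch_front 0.51 [285. 238. 287. 243.] [0.546 0.231 0.   ]
```

View images.

```bash
python3 - <<'E'
import cv2,numpy as np
a=cv2.imread("pics/top0.png")[150:310,110:300];b=cv2.imread("pics/top0.png")[150:310,360:550]
cv2.imwrite("pics/c1.png",np.hstack([cv2.resize(a,None,fx=3,fy=3,interpolation=2)[:, :],]))
E
```

```text
(no output)
```

View pics/top0.png

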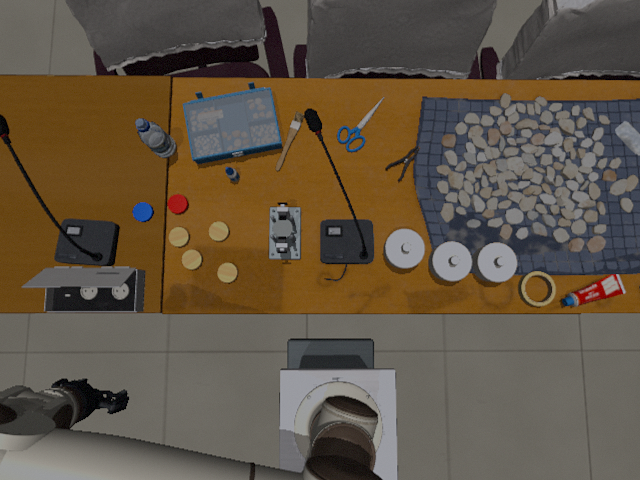

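View pics/c1.png

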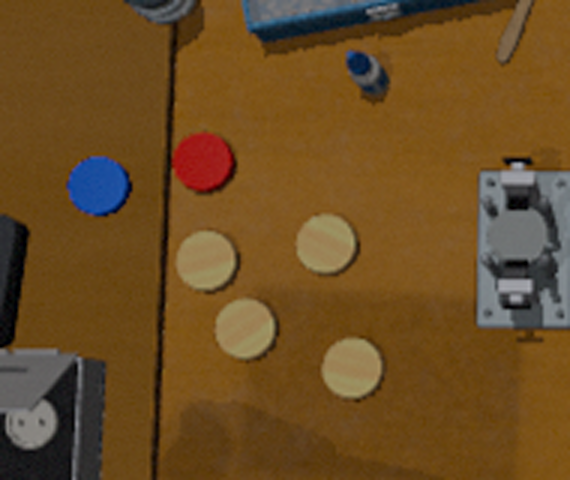

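```bash
python3 - <<'E'
from h import *
f=cv2.imread("pics/scene0.png")[150:400,200:500];cv2.imwrite("pics/s1.png",cv2.resize(f,None,fx=2.6,fy=2.4,interpolation=2))
p=bot.camera("top")
for n,z in(("blank_1",.008),("dispenser",.1),("follower",.1035),("lid_1",.07)):
    for d in bot.cut_out(p,n):
        m=d["region"];ys,xs=np.nonzero(m);b=d["box"]
        if n=="blank_1":z=.012
        print(n,round(d["confidence"],2),m.sum(),np.round(b),p["frame"][m].mean(0).round(),np.round(toworld(p,xs.mean(),ys.mean(),z),4))
print("edge",toworld(p,370,312,0),"mic base",toworld(p,320,220,.03),toworld(p,373,263,.03))
w=bot.camera("wrist");o=bot.get_obs();Rt=rot(o["tcp_rot"])
print("cam in tool",Rt.T@(np.array(w["origin"])-o["ee_pos"]),"\n",Rt.T@rot(w["orientation"]),w["mtx"][0])
E
```

```text
blank_1 0.82 330 [217. 263. 239. 284.] [150. 130.  85.] [0.4162 0.3104 0.012 ]
blank_1 0.82 340 [211. 221. 230. 241.] [147. 126.  82.] [0.5334 0.3375 0.012 ]
blank_1 0.76 330 [172. 230. 190. 247.] [148. 127.  83.] [0.5157 0.4494 0.012 ]
blank_1 0.74 337 [130. 201. 156. 223.] [ 28.  71. 144.] [0.5867 0.5536 0.012 ]
blank_1 0.64 312 [167. 193. 187. 211.] [151.  25.  21.] [0.6111 0.4569 0.012 ]
blank_1 0.6 298 [182. 247. 205. 269.] [152. 132.  86.] [0.4535 0.4103 0.012 ]
blank_1 0.21 1726 [267. 204. 304. 261.] [ 96.  99. 101.] [0.5297 0.1514 0.012 ]
dispenser 0.6 1740 [268. 203. 302. 261.] [ 96.  99. 100.] [0.5195 0.1459 0.1   ]
follower 0.59 299 [270. 219. 292. 238.] [110. 113. 114.] [0.529  0.1523 0.1035]
lid_1 0.82 1241 [383. 227. 423. 268.] [149. 150. 155.] [ 0.4791 -0.1767  0.07  ]
lid_1 0.78 1234 [476. 244. 517. 282.] [148. 149. 154.] [ 0.4425 -0.4276  0.07  ]
lid_1 0.65 1697 [270. 204. 301. 259.] [ 96.  99. 102.] [0.5218 0.1478 0.07  ]
lid_1 0.63 1268 [433. 242. 470. 280.] [147. 148. 153.] [ 0.4451 -0.3049  0.07  ]
edge [ 0.30474889 -0.08987327  0.        ] mic base [0.56094506 0.05071923 0.03      ] [ 0.44017738 -0.09671697  0.03      ]
cam in tool [ 1.00976391e-04 -1.44852349e-01  7.97615283e-02] 
 [[ 9.99999974e-01  1.78074646e-04  1.45799900e-04]
 [-8.18596540e-05 -3.16872277e-01  9.48468214e-01]
 [ 2.15098088e-04 -9.48468201e-01 -3.16872254e-01]] [346.52879333   0.         327.65228281]
```

View pics/s1.png

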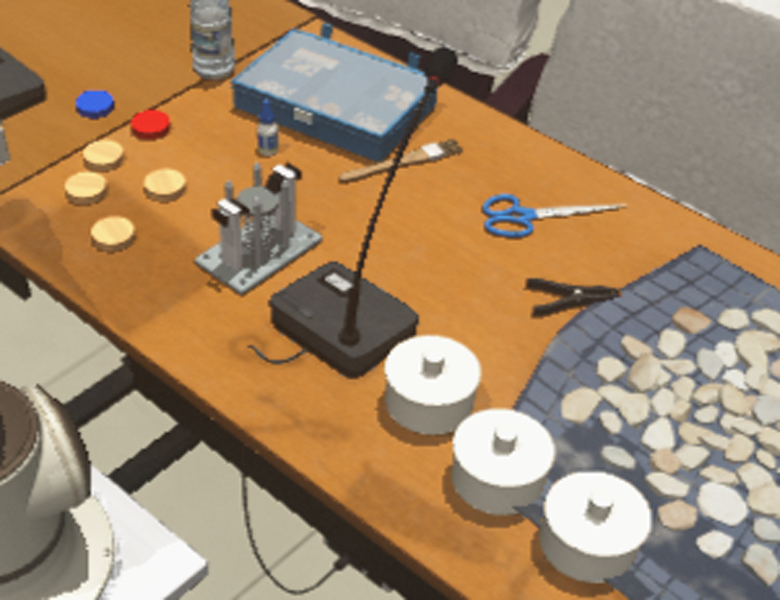

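```bash
cat >> h.py <<'E'
def go(x,y,z,yaw):
    "print shift, turn to reach TCP x,y,z (m), tool-x yaw deg, fingers down"
    o=bot.get_obs();A=rot(o["tcp_rot"]);B=rot([-90,0,yaw])
    print("shift",tool([x,y,z]),"turn",np.round(R.from_matrix(A.T@B).as_rotvec(),4))
def tri(p,a,q,b):
    M=[];r=[]
    for c,(u,v) in((p,a),(q,b)):
        d=rot(c["orientation"])@np.linalg.solve(np.array(c["mtx"]),[u,v,1.]);d/=np.linalg.norm(d)
        P=np.eye(3)-np.outer(d,d);M.append(P);r.append(P@np.array(c["origin"]))
    return np.linalg.lstsq(np.vstack(M),np.hstack(r),rcond=None)[0]
E
python3 - <<'E'
from h import *
p=bot.camera("top");q=bot.camera("scene")
print("mic head",tri(p,(312,118),q,(368,177)),"foot",tri(p,(365,255),q,(334.6,289.6)),"mid",tri(p,(345,190),q,(347,241)))
go(.53,.152,.26,90)
E
```

```text
mic head [0.778849   0.07366535 0.23339498] foot [ 0.46085204 -0.07244563  0.05681329] mid [ 0.61528578 -0.00472207  0.11429036]
shift [-260.4  -28.7 -469.1] turn [ 0.000e+00 -2.738e-01  1.000e-04]
```

```bash
python3 -m inch '[[[-65,-30,-117],[0,-0.07,0],85],[[-130,-30,-235],[0,-0.14,0],85],[[-195,-30,-352],[0,-0.21,0],85],[[-260,-30,-469],[0,-0.274,0],85],[[-260,-30,-469],[0,-0.274,0],85],[[-260,-30,-469],[0,-0.274,0],85],[[-260,-30,-469],[0,-0.274,0],85],[[-260,-30,-469],[0,-0.274,0],85],[[-260,-30,-469],[0,-0.274,0],85],[[-260,-30,-469],[0,-0.274,0],85],[[-260,-30,-469],[0,-0.274,0],85],[[-260,-30,-469],[0,-0.274,0],85],[[-260,-30,-469],[0,-0.274,0],85],[[-260,-30,-469],[0,-0.274,0],85],[[-260,-30,-469],[0,-0.274,0],85]]' 40
python3 - <<'E'
from h import *
o=bot.get_obs();print(o["q"],o["tcp_rot"])
p=bot.camera("wrist");save(p,"w1.png",(120,40,520,440),1.5)
for n,z in(("dispenser",0),("follower",.1035),("catch_front",.12)):
    for d in bot.cut_out(p,n):
        m=d["region"];ys,xs=np.nonzero(m);print(n,round(d["confidence"],2),np.round(d["box"]),(xs.mean(),ys.mean()),toworld(p,xs.mean(),ys.mean(),z))
print(topix(p,(.53,.152,.1035)),topix(p,(.53,.152,.138)))
E
```

```text
time: 2.6
ee_pos: [0.5293, 0.1533, 0.2616]
tcp_rot: [-90.0, -0.0, 90.1]
wrist_force: [0.4, 0.2, 0.5]
opening: 0.0849
[1.61449238e+01 5.91329716e+00 1.44850187e+01 9.85487242e+01
 5.93793104e-03 1.60497565e+01] [-9.00204593e+01 -1.20646134e-02  9.00951706e+01]
dispenser 0.95 [280. 134. 364. 299.] (np.float64(323.81276067086696), np.float64(204.40979678764754)) [0.53748957 0.1484013  0.        ]
dispenser 0.32 [554. 164. 615. 215.] (np.float64(584.4987035436474), np.float64(189.82929991356957)) [0.51948432 0.45524451 0.        ]
follower 0.85 [295. 196. 351. 247.] (np.float64(322.6219861054352), np.float64(221.2946465059256)) [0.53059099 0.1484047  0.1035    ]
catch_front 0.82 [305. 144. 337. 200.] (np.float64(322.8378378378378), np.float64(174.2063882063882)) [0.48639342 0.14892717 0.12      ]
[326.60327151 220.66790441] [326.48906227 231.65416429]
```

View pics/w1.png

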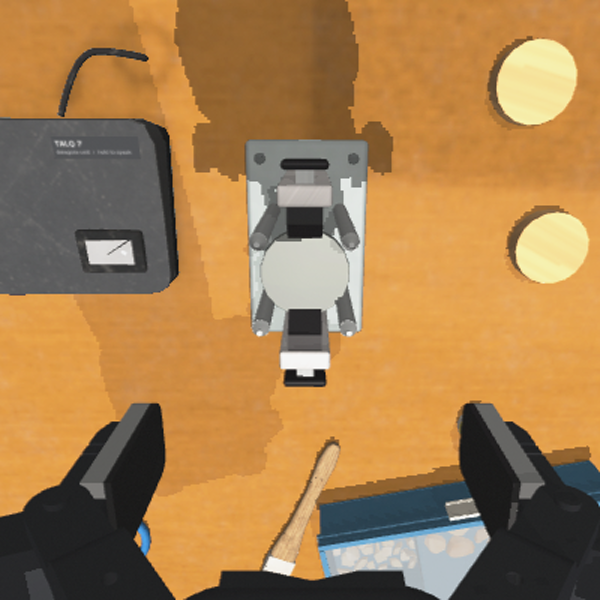

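```bash
cat >> h.py <<'E'
def blanks(cam="wrist",z=.012,n="blank_1",minc=.4):
    p=bot.camera(cam)
    for d in bot.cut_out(p,n):
        m=d["region"];c=p["frame"][m].mean(0)
        if d["confidence"]<minc: continue
        (u,v),r=cv2.minEnclosingCircle(np.argwhere(m)[:,::-1].astype(np.float32))
        ys,xs=np.nonzero(m);print(n,round(d["confidence"],2),m.sum(),c.round(),"px",(round(xs.mean()),round(ys.mean())),np.round(toworld(p,xs.mean(),ys.mean(),z),4),np.round(toworld(p,u,v,z),4))
    return p
E
python3 - <<'E'
from h import *
blanks();go(.533,.3365,.10,90)
E
```

```text
blank_1 0.9 2642 [234. 219. 153.] px (475, 94) [0.4172 0.3076 0.012 ] [0.417  0.3072 0.012 ]
blank_1 0.84 2253 [222. 204. 141.] px (585, 190) [0.5177 0.4468 0.012 ] [0.5162 0.4456 0.012 ]
blank_1 0.81 269 [32. 50. 88.] px (635, 251) [0.5917 0.5246 0.012 ] [0.5906 0.5279 0.012 ]
blank_1 0.8 2069 [230. 214. 149.] px (486, 203) [0.5337 0.3356 0.012 ] [0.5337 0.3358 0.012 ]
blank_1 0.75 2615 [225. 207. 143.] px (563, 131) [0.4539 0.4081 0.012 ] [0.4523 0.4072 0.012 ]
blank_1 0.56 1862 [215.  45.  39.] px (572, 266) [0.6122 0.4536 0.012 ] [0.6116 0.4535 0.012 ]
shift [183.7 161.4  -3.4] turn [0.0002 0.0009 0.0001]
```

```bash
python3 -m inch '[[[45,0,-3],[0,0,0],85],[[90,0,-3],[0,0,0],85],[[135,40,-3],[0,0,0],85],[[183,80,-3],[0,0,0],85],[[183,120,-3],[0,0,0],85],[[183,161,-3],[0,0,0],85],[[183,161,-3],[0,0,0],85],[[183,161,-3],[0,0,0],85],[[183,161,-3],[0,0,0],85]]'
python3 - <<'E'
from h import *
p=blanks();go(.5335,.3363,-.002,90)
E
```

```text
time: 3.8
ee_pos: [0.534, 0.3362, 0.1042]
tcp_rot: [-90.2, -0.1, 90.0]
wrist_force: [-0.1, 1.3, 0.3]
opening: 0.0853
blank_1 0.93 6575 [237. 219. 150.] px (440, 125) [0.4535 0.4087 0.012 ] [0.4534 0.4089 0.012 ]
blank_1 0.85 5477 [228. 208. 141.] px (485, 221) [0.5176 0.4474 0.012 ] [0.517  0.4473 0.012 ]
blank_1 0.78 4890 [218. 192. 130.] px (327, 243) [0.5339 0.3356 0.012 ] [0.5338 0.3354 0.012 ]
blank_1 0.6 2177 [211.  44.  38.] px (488, 327) [0.6039 0.4623 0.012 ] [0.6087 0.4565 0.012 ]
blank_1 0.6 4486 [ 47. 100. 193.] px (603, 309) [0.5886 0.5493 0.012 ] [0.5877 0.5493 0.012 ]
shift [-1.000e-01  1.061e+02  1.100e+00] turn [0.0045 0.0002 0.0027]
```

```bash
python3 -m inch '[[[0,50,0],[0,0,0],85],[[0,95,0],[0,0,0],85],[[0,106,0],[0,0,0],85],[[0,106,0],[0,0,0],85],[[0,106,0],[0,0,0],50],[[0,106,0],[0,0,0],50],[[0,106,0],[0,0,0],50],[[0,106,0],[0,0,0],50],[[0,106,0],[0,0,0],50],[[0,106,0],[0,0,0],50],[[0,106,0],[0,0,0],50]]' 30
python3 -m inch '[[[0,-45,0],[0,0,0],50],[[0,-90,0],[0,0,0],50],[[-40,-135,0],[0,0,0],50],[[-85,-180,0],[0,0,0],50],[[-135,-190,0],[0,0,0],50],[[-187,-190,3],[0,0,0],50],[[-187,-190,3],[0,0,0],50],[[-187,-190,3],[0,0,0],50],[[-187,-190,3],[0,0,0],50]]'
python3 - <<'E'
from h import *
p=bot.camera("wrist");save(p,"w2.png",(200,100,460,440),1.7);o=bot.get_obs()
print(o["ee_pos"],topix(p,o["ee_pos"]))
go(.53,.150,.15,90)
E
```

```text
time: 5.0
ee_pos: [0.5361, 0.3373, 0.0013]
tcp_rot: [-90.5, -0.3, 90.0]
wrist_force: [-0.0, 0.2, 5.5]
opening: 0.0546
time: 5.9
ee_pos: [0.5319, 0.1493, 0.1919]
tcp_rot: [-90.6, -0.3, 89.9]
wrist_force: [-0.6, 1.1, -1.0]
opening: 0.0547
[0.531816   0.14984966 0.19132584] [329.65028018 305.05899221]
shift [-0.1 41.3  2.2] turn [0.01   0.0001 0.0057]
```

View pics/w2.png

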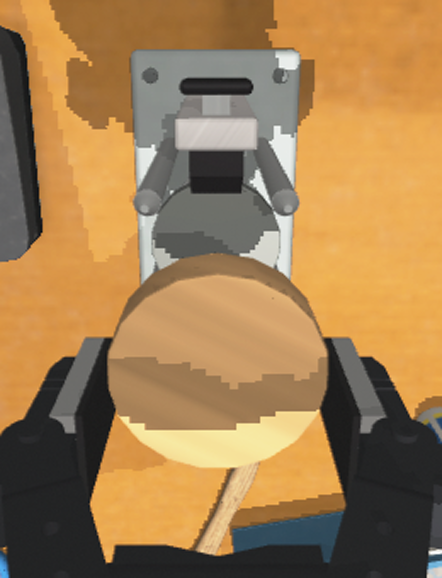

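```bash
python3 - <<'E'
from h import *
p=bot.camera("wrist");o=bot.get_obs();z=o["ee_pos"][2];print(o["ee_pos"],o["tcp_rot"])
f=lambda u,v,z:print(np.round(toworld(p,200+u/1.7,100+v/1.7,z),4))
print("rods");f(147,202,.136);f(286,202,.136)
print("disc top: ctr,near,far,left,right")
for u,v in((218,371),(218,275),(218,467),(108,365),(328,365)):f(u,v,z+.0147)
E
```

```text
[0.53165138 0.1501726  0.1908518 ] [-90.52876515  -0.31114738  90.05068781]
rods
[0.5045 0.1253 0.136 ]
[0.5045 0.174  0.136 ]
disc top: ctr,near,far,left,right
[0.5297 0.1497 0.2056]
[0.5036 0.1497 0.2056]
[0.5592 0.1497 0.2056]
[0.5279 0.1221 0.2056]
[0.5281 0.1773 0.2056]
```

```bash
python3 -m inch '[[[0,0,3],[0.01,0,0.006],50],[[0,20,3],[0.01,0,0.006],50],[[0,35,3],[0.01,0,0.006],50],[[0,45,3],[0.01,0,0.006],50],[[0,50,3],[0.01,0,0.006],50],[[0,55,3],[0.01,0,0.006],50],[[0,60,3],[0.01,0,0.006],50],[[0,65,3],[0.01,0,0.006],50],[[0,70,3],[0.01,0,0.006],50],[[0,73,3],[0.01,0,0.006],50],[[0,76,3],[0.01,0,0.006],50],[[0,76,3],[0.01,0,0.006],50]]'
python3 - <<'E'
from h import *
p=bot.camera("wrist");save(p,"w3.png",(200,100,460,440),1.7)
E
```

```text
time: 7.2
ee_pos: [0.5305, 0.1499, 0.1152]
tcp_rot: [-90.1, 0.1, 90.0]
wrist_force: [5.3, -4.4, 0.1]
opening: 0.0547
```

View pics/w3.png

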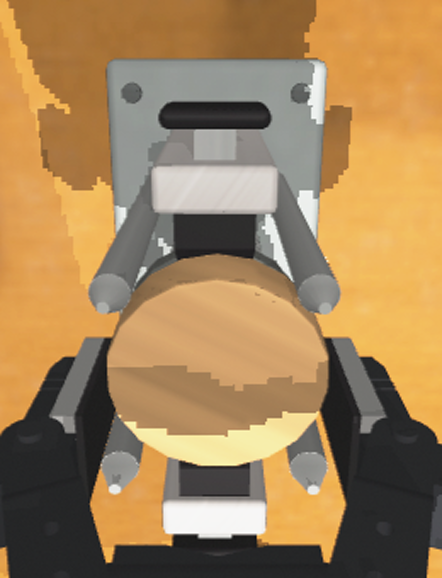

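```bash
python3 -m inch '[[[0,0,0],[0,0,0],68],[[0,0,0],[0,0,0],68],[[0,0,0],[0,0,0],68],[[0,-20,0],[0,0,0],68],[[0,-40,0],[0,0,0],68],[[0,-45,0],[0,0,0],0],[[0,-45,0],[0,0,0],0],[[0,-45,0],[0,0,0],0],[[0,-45,0],[0,0,0],0],[[0,-45,0],[0,0,0],0],[[0,-45,0],[0,0,0],0],[[0,-45,0],[0,0,0],0],[[0,-45,0],[0,0,0],0]]'
python3 - <<'E'
from h import *
p=bot.camera("wrist");save(p,"w4.png",(200,100,460,440),1.7)
go(.5302,.1495,.100,90)
E
```

```text
time: 8.55
ee_pos: [0.5304, 0.15, 0.1601]
tcp_rot: [-90.1, 0.1, 90.0]
wrist_force: [1.0, 0.3, 0.5]
opening: -0.0002
shift [-0.4 60.2  0.3] turn [ 0.0017  0.0001 -0.0017]
```

View pics/w4.png

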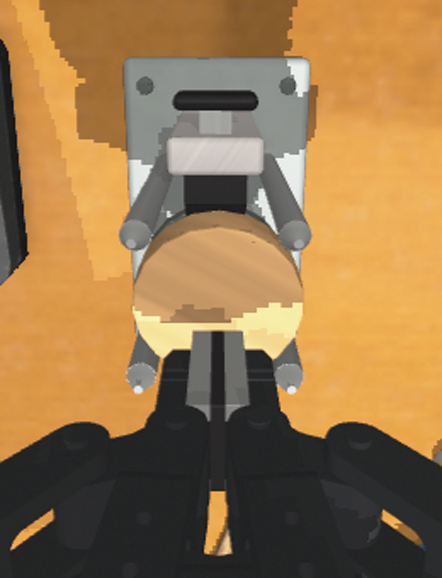

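```bash
python3 -m inch '[[[0,15,0],[0.002,0,-0.002],0],[[0,28,0],[0.002,0,-0.002],0],[[0,35,0],[0.002,0,-0.002],0],[[0,42,0],[0.002,0,-0.002],0],[[0,49,0],[0.002,0,-0.002],0],[[0,56,0],[0.002,0,-0.002],0],[[0,61,0],[0.002,0,-0.002],0],[[0,63,0],[0.002,0,-0.002],0],[[0,63,0],[0.002,0,-0.002],0],[[0,63,0],[0.002,0,-0.002],0]]'
python3 -m inch '[[[0,-20,0],[0,0,0],0],[[0,-60,0],[0,0,0],0],[[0,-100,0],[0,0,0],0],[[50,-130,0],[0,0,0],85],[[100,-130,40],[0,0,0],85],[[150,-110,80],[0,0,0],85],[[158,-90,112],[0,0,0],85],[[158,-70,112],[0,0,0],85],[[158,-70,112],[0,0,0],85],[[158,-70,112],[0,0,0],85]]'
python3 - <<'E'
from h import *
p=blanks()
b=blanks("top",.102)
save(b,"t1.png",(255,190,315,270),6)
go(.417,.308,.10,90)
E
```

```text
time: 9.6
ee_pos: [0.5303, 0.1499, 0.0973]
tcp_rot: [-90.0, -0.0, 90.0]
wrist_force: [-2.4, -1.4, 4.1]
opening: 0.0002
time: 10.6
ee_pos: [0.4183, 0.3078, 0.1675]
tcp_rot: [-90.0, 0.0, 90.1]
wrist_force: [0.7, 0.5, 0.4]
opening: 0.0851
blank_1 0.85 1418 [ 45.  92. 173.] px (558, 369) [0.5768 0.5477 0.012 ] [0.5873 0.551  0.012 ]
blank_1 0.79 2986 [231. 216. 151.] px (436, 258) [0.4539 0.408  0.012 ] [0.4537 0.4082 0.012 ]
blank_1 0.79 3174 [235. 219. 153.] px (328, 220) [0.4172 0.3075 0.012 ] [0.4172 0.3075 0.012 ]
blank_1 0.74 1847 [219. 202. 140.] px (475, 313) [0.5111 0.4517 0.012 ] [0.5164 0.4471 0.012 ]
blank_1 0.69 493 [156. 129.  88.] px (124, 369) [0.5784 0.0959 0.012 ] [0.5828 0.0948 0.012 ]
blank_1 0.47 127 [144.  37.  30.] px (441, 396) [0.612  0.4287 0.012 ] [0.6114 0.4281 0.012 ]
blank_1 0.83 319 [ 25.  70. 145.] px (143, 211) [0.5715 0.5208 0.102 ] [0.5728 0.5209 0.102 ]
blank_1 0.54 292 [151.  25.  21.] px (177, 203) [0.5938 0.4316 0.102 ] [0.5932 0.4316 0.102 ]
blank_1 0.51 314 [144. 119.  78.] px (282, 228) [0.5289 0.1523 0.102 ] [0.5283 0.1522 0.102 ]
blank_1 0.5 146 [137. 118.  77.] px (228, 276) [0.4006 0.2913 0.102 ] [0.4067 0.2923 0.102 ]
shift [ 0.4 68.6  2.7] turn [ 0.001  -0.0013  0.0012]
```

View pics/t1.png

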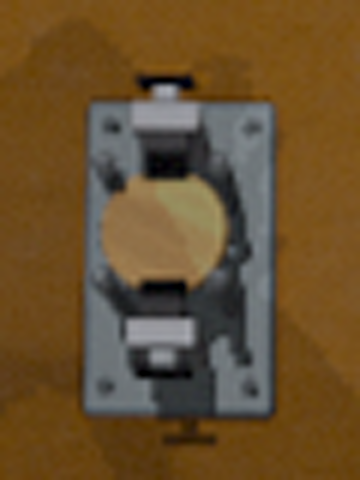

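```bash
python3 -m inch '[[[0,45,1],[0,0,0],85],[[0,90,1],[0,0,0],85],[[0,135,1],[0,0,0],85],[[0,158,1],[0,0,0],85],[[0,164,1],[0,0,0],85],[[0,164,1],[0,0,0],85],[[0,164,1],[0,0,0],50],[[0,164,1],[0,0,0],50],[[0,164,1],[0,0,0],50],[[0,164,1],[0,0,0],50],[[0,164,1],[0,0,0],50],[[0,164,1],[0,0,0],50],[[0,164,1],[0,0,0],50]]' 30
python3 -m inch '[[[0,-45,0],[0,0,0],50],[[0,-90,0],[0,0,0],50],[[0,-135,0],[0,0,0],50],[[0,-165,0],[0,0,0],50],[[-40,-165,-30],[0,0,0],50],[[-80,-165,-60],[0,0,0],50],[[-120,-165,-90],[0,0,0],50],[[-158,-160,-113],[0,0,0],50],[[-158,-155,-113],[0,0,0],50],[[-158,-155,-113],[0,0,0],50],[[-158,-155,-113],[0,0,0],50],[[-158,-155,-113],[0,0,0],50]]'
python3 - <<'E'
from h import *
o=bot.get_obs();p=bot.camera("wrist")
for d in bot.cut_out(p,"blank_1"):
    m=d["region"];b=d["box"]
    if b[3]>290 and 250<(b[0]+b[2])/2<400: print(d["confidence"],np.round(b),[np.round(toworld(p,(b[0]+b[2])/2,v,o["ee_pos"][2]+.013),4) for v in(b[3],)],[np.round(toworld(p,u,310,o["ee_pos"][2]+.013),4) for u in(b[0],b[2])])
go(.5302,.1495,.115,90)
E
```

```text
time: 12.1
ee_pos: [0.4199, 0.3084, 0.0068]
tcp_rot: [-90.2, -0.2, 89.9]
wrist_force: [-0.8, -0.8, 7.4]
opening: 0.0544
time: 13.3
ee_pos: [0.5318, 0.151, 0.1625]
tcp_rot: [-90.3, -0.2, 90.0]
wrist_force: [-0.0, -0.1, -0.2]
opening: 0.0544
0.73 [266. 246. 394. 368.] [array([0.5562, 0.1515, 0.1755])] [array([0.5264, 0.1241, 0.1755]), array([0.5265, 0.1789, 0.1755])]
shift [-1.5 47.3  1.8] turn [0.0047 0.0003 0.0032]
```

```bash
python3 -m inch '[[[-1.5,0,1.6],[0.005,0,0.003],50],[[-1.5,10,1.6],[0.005,0,0.003],50],[[-1.5,16,1.6],[0.005,0,0.003],50],[[-1.5,21,1.6],[0.005,0,0.003],50],[[-1.5,26,1.6],[0.005,0,0.003],50],[[-1.5,31,1.6],[0.005,0,0.003],50],[[-1.5,36,1.6],[0.005,0,0.003],50],[[-1.5,40,1.6],[0.005,0,0.003],50],[[-1.5,42,1.6],[0.005,0,0.003],50],[[-1.5,42,1.6],[0.005,0,0.003],50]]'
python3 -m inch '[[[0,0,0],[0,0,0],68],[[0,0,0],[0,0,0],68],[[0,0,0],[0,0,0],68],[[0,-20,0],[0,0,0],68],[[0,-38,0],[0,0,0],68],[[0,-38,0],[0,0,0],0],[[0,-38,0],[0,0,0],0],[[0,-38,0],[0,0,0],0],[[0,-38,0],[0,0,0],0],[[0,-38,0],[0,0,0],0],[[0,-38,0],[0,0,0],0],[[0,-38,0],[0,0,0],0],[[0,-38,0],[0,0,0],0]]'
python3 - <<'E'
from h import *
p=blanks(z=.13,minc=.3);go(.5302,.1495,.098,90)
E
```

```text
time: 14.4
ee_pos: [0.5308, 0.1496, 0.1205]
tcp_rot: [-90.0, -0.0, 90.0]
wrist_force: [3.0, 0.0, 2.2]
opening: 0.0541
time: 15.7
ee_pos: [0.5307, 0.1495, 0.1584]
tcp_rot: [-90.0, -0.0, 90.0]
wrist_force: [-0.3, 0.5, -0.7]
opening: -0.0002
blank_1 0.75 6463 [207. 168. 113.] px (327, 268) [0.5231 0.149  0.13  ] [0.5276 0.1491 0.13  ]
blank_1 0.71 186 [110.  85.  57.] px (636, 215) [0.4936 0.3077 0.13  ] [0.4931 0.3089 0.13  ]
blank_1 0.67 1035 [164.  38.  33.] px (629, 307) [0.5471 0.3186 0.13  ] [0.547  0.3237 0.13  ]
blank_1 0.64 308 [159. 125.  87.] px (325, 228) [0.5006 0.1475 0.13  ] [0.5041 0.1478 0.13  ]
blank_1 0.6 1709 [177. 158. 112.] px (626, 135) [0.4547 0.2916 0.13  ] [0.4533 0.295  0.13  ]
shift [-0.  60.5  0.6] turn [0.0006 0.0003 0.0004]
```

```bash
python3 -m inch '[[[0,15,0],[0,0,0],0],[[0,28,0],[0,0,0],0],[[0,35,0],[0,0,0],0],[[0,42,0],[0,0,0],0],[[0,49,0],[0,0,0],0],[[0,56,0],[0,0,0],0],[[0,60,0],[0,0,0],0],[[0,61,0],[0,0,0],0],[[0,61,0],[0,0,0],0],[[0,61,0],[0,0,0],0]]'
python3 -m inch '[[[0,-20,0],[0,0,0],0],[[0,-60,0],[0,0,0],0],[[0,-100,0],[0,0,0],0],[[50,-100,10],[0,0,0],85],[[100,-100,30],[0,0,0],85],[[150,-90,50],[0,0,0],85],[[200,-80,76],[0,0,0],85],[[258,-70,76],[0,0,0],85],[[258,-70,76],[0,0,0],85],[[258,-70,76],[0,0,0],85]]'
python3 - <<'E'
from h import *
p=blanks()
b=blanks("top",.102)
save(b,"t2.png",(255,190,315,270),6)
go(.4537,.408,.003,90)
E
```

```text
time: 16.8
ee_pos: [0.5305, 0.1495, 0.0976]
tcp_rot: [-90.0, -0.0, 90.0]
wrist_force: [-3.2, -1.1, 4.8]
opening: 0.0001
time: 17.8
ee_pos: [0.4531, 0.4102, 0.1656]
tcp_rot: [-89.9, 0.0, 90.2]
wrist_force: [-0.4, -1.2, -1.0]
opening: 0.0854
blank_1 0.84 3188 [236. 222. 157.] px (326, 223) [0.454  0.4081 0.012 ] [0.454 0.408 0.012]
blank_1 0.74 358 [ 51. 106. 196.] px (486, 340) [0.5754 0.5684 0.012 ] [0.5772 0.5655 0.012 ]
blank_1 0.7 2392 [220.  53.  44.] px (370, 371) [0.6121 0.4542 0.012 ] [0.6127 0.4542 0.012 ]
blank_1 0.67 543 [112.  87.  60.] px (6, 355) [0.5943 0.0828 0.012 ] [0.5931 0.0776 0.012 ]
blank_1 0.67 875 [125.  98.  68.] px (19, 339) [0.5758 0.1013 0.012 ] [0.5742 0.0896 0.012 ]
blank_1 0.61 2763 [232. 214. 148.] px (367, 288) [0.5177 0.447  0.012 ] [0.5178 0.4473 0.012 ]
blank_1 0.65 214 [134. 115.  75.] px (192, 262) [0.4385 0.3851 0.102 ] [0.4431 0.3857 0.102 ]
blank_1 0.59 299 [150.  24.  20.] px (177, 203) [0.594  0.4301 0.102 ] [0.5945 0.4297 0.102 ]
blank_1 0.57 276 [143. 117.  76.] px (179, 235) [0.5078 0.422  0.102 ] [0.5049 0.4234 0.102 ]
blank_1 0.48 230 [ 28.  68. 138.] px (145, 210) [0.5759 0.5143 0.102 ] [0.573  0.5192 0.102 ]
shift [  1.3 164.8   1.1] turn [ 0.0003 -0.0005  0.0002]
```

View pics/t2.png

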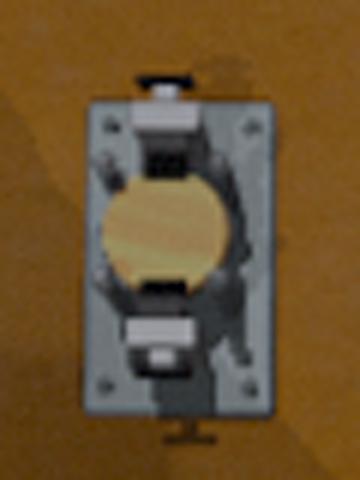

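```bash
python3 -m inch '[[[1,45,0.6],[0,0,0],85],[[1,90,0.6],[0,0,0],85],[[1,135,0.6],[0,0,0],85],[[1,157,0.6],[0,0,0],85],[[1,163,0.6],[0,0,0],85],[[1,163,0.6],[0,0,0],85],[[1,163,0.6],[0,0,0],50],[[1,163,0.6],[0,0,0],50],[[1,163,0.6],[0,0,0],50],[[1,163,0.6],[0,0,0],50],[[1,163,0.6],[0,0,0],50],[[1,163,0.6],[0,0,0],50],[[1,163,0.6],[0,0,0],50]]' 30
python3 -m inch '[[[0,-45,0],[0,0,0],50],[[0,-90,0],[0,0,0],50],[[0,-135,0],[0,0,0],50],[[-40,-165,-10],[0,0,0],50],[[-80,-165,-20],[0,0,0],50],[[-120,-165,-40],[0,0,0],50],[[-160,-165,-60],[0,0,0],50],[[-200,-165,-76],[0,0,0],50],[[-258,-155,-76],[0,0,0],50],[[-258,-155,-76],[0,0,0],50],[[-258,-155,-76],[0,0,0],50],[[-258,-155,-76],[0,0,0],50],[[-258,-155,-76],[0,0,0],50]]'
cat >> h.py <<'E'
def held(dz):
    "held disc centre; dz = top of disc above TCP"
    o=bot.get_obs();p=bot.camera("wrist");z=o["ee_pos"][2]+dz
    for d in bot.cut_out(p,"blank_1"):
        b=d["box"]
        if b[3]>290 and 250<(b[0]+b[2])/2<400: print(round(d["confidence"],2),np.round(b),"centre x",round(toworld(p,(b[0]+b[2])/2,b[3],z)[0]-.028,4),"y",round(toworld(p,(b[0]+b[2])/2,310,z)[1],4))
E
python3 - <<'E'
from h import *
held(.011);go(.5305,.1495,.120,90)
E
```

```text
time: 19.3
ee_pos: [0.4552, 0.4083, 0.0072]
tcp_rot: [-90.2, -0.1, 90.0]
wrist_force: [-0.7, -1.7, 7.5]
opening: 0.0543
time: 20.6
ee_pos: [0.5307, 0.1513, 0.1625]
tcp_rot: [-90.2, -0.1, 90.1]
wrist_force: [0.3, 0.2, -1.1]
opening: 0.0539
0.95 [266. 248. 390. 366.] centre x 0.5279 y 0.151
shift [-1.8 42.1  0.2] turn [0.0034 0.0012 0.0023]
```

```bash
python3 -m inch '[[[-1.7,0,0.2],[0.003,0,0.002],50],[[-1.7,10,0.2],[0.003,0,0.002],50],[[-1.7,16,0.2],[0.003,0,0.002],50],[[-1.7,21,0.2],[0.003,0,0.002],50],[[-1.7,26,0.2],[0.003,0,0.002],50],[[-1.7,31,0.2],[0.003,0,0.002],50],[[-1.7,36,0.2],[0.003,0,0.002],50],[[-1.7,40,0.2],[0.003,0,0.002],50],[[-1.7,42,0.2],[0.003,0,0.002],50],[[-1.7,42,0.2],[0.003,0,0.002],50]]'
python3 -m inch '[[[0,0,0],[0,0,0],68],[[0,0,0],[0,0,0],68],[[0,0,0],[0,0,0],68],[[0,-20,0],[0,0,0],68],[[0,-38,0],[0,0,0],68],[[0,-38,0],[0,0,0],0],[[0,-38,0],[0,0,0],0],[[0,-38,0],[0,0,0],0],[[0,-38,0],[0,0,0],0],[[0,-38,0],[0,0,0],0],[[0,-38,0],[0,0,0],0],[[0,-38,0],[0,0,0],0],[[0,-38,0],[0,0,0],0]]'
python3 - <<'E'
from h import *
p=blanks(z=.13,minc=.3);go(.5305,.1495,.0975,90)
E
```

```text
time: 21.7
ee_pos: [0.5307, 0.1496, 0.1202]
tcp_rot: [-90.1, -0.0, 90.1]
wrist_force: [1.0, 0.0, 1.3]
opening: 0.054
time: 23.0
ee_pos: [0.5306, 0.1496, 0.1582]
tcp_rot: [-90.0, -0.0, 90.1]
wrist_force: [0.2, 0.7, 0.7]
opening: -0.0001
blank_1 0.73 6660 [206. 167. 113.] px (327, 268) [0.5234 0.1491 0.13  ] [0.5282 0.1491 0.13  ]
blank_1 0.72 398 [161. 125.  85.] px (325, 228) [0.5009 0.1478 0.13  ] [0.5084 0.1473 0.13  ]
blank_1 0.65 183 [107.  83.  57.] px (636, 214) [0.4932 0.3076 0.13  ] [0.4928 0.3085 0.13  ]
blank_1 0.62 1054 [163.  38.  33.] px (628, 307) [0.547  0.3184 0.13  ] [0.5467 0.3236 0.13  ]
shift [-0.1 60.8  0.2] turn [0.001  0.0011 0.0004]
```

```bash
python3 -m inch '[[[0,15,0],[0,0,0],0],[[0,28,0],[0,0,0],0],[[0,35,0],[0,0,0],0],[[0,42,0],[0,0,0],0],[[0,49,0],[0,0,0],0],[[0,56,0],[0,0,0],0],[[0,60,0],[0,0,0],0],[[0,61,0],[0,0,0],0],[[0,61,0],[0,0,0],0],[[0,61,0],[0,0,0],0]]'
python3 -m inch '[[[0,-20,0],[0,0,0],0],[[0,-60,0],[0,0,0],0],[[0,-100,0],[0,0,0],0],[[50,-100,3],[0,0,0],85],[[100,-100,6],[0,0,0],85],[[150,-90,9],[0,0,0],85],[[200,-80,13],[0,0,0],85],[[250,-70,13],[0,0,0],85],[[297,-70,13],[0,0,0],85],[[297,-70,13],[0,0,0],85],[[297,-70,13],[0,0,0],85]]'
python3 - <<'E'
from h import *
p=blanks()
b=bot.camera("top");save(b,"t3.png",(255,190,315,270),6)
f=b["frame"];ref=cv2.imread("pics/t2.png")
print("nose diff vs t2",np.abs(cv2.imread("pics/t3.png").astype(int)-ref).mean(2)[60:350,90:260].mean())
for d in bot.search_frame(b,"blank_1"): print(round(d["confidence"],2),np.round(d["box"]))
go(.5178,.447,.003,90)
E
```

```text
time: 24.1
ee_pos: [0.5304, 0.1496, 0.0973]
tcp_rot: [-90.0, -0.0, 90.1]
wrist_force: [-2.3, -0.4, 6.2]
opening: 0.0
time: 25.2
ee_pos: [0.5164, 0.4474, 0.1654]
tcp_rot: [-89.9, 0.1, 90.2]
wrist_force: [0.4, -0.0, 0.2]
opening: 0.085
blank_1 0.86 3184 [237. 222. 156.] px (328, 223) [0.518 0.447 0.012] [0.5181 0.4467 0.012 ]
blank_1 0.86 2552 [227.  59.  52.] px (335, 317) [0.6124 0.4544 0.012 ] [0.6125 0.4545 0.012 ]
blank_1 0.62 2424 [ 64. 124. 217.] px (437, 292) [0.5856 0.5511 0.012 ] [0.588  0.5519 0.012 ]
nose diff vs t2 2.4125693035835023
0.86 [166. 193. 189. 211.]
0.8 [170. 233. 187. 245.]
0.5 [272. 218. 293. 238.]
shift [ 1.50e+00  1.65e+02 -1.00e-01] turn [ 0.0014 -0.0002  0.0007]
```

```bash
python3 -m inch '[[[0.5,45,-0.4],[0,0,0],85],[[0.5,90,-0.4],[0,0,0],85],[[0.5,135,-0.4],[0,0,0],85],[[0.5,157,-0.4],[0,0,0],85],[[0.5,163,-0.4],[0,0,0],85],[[0.5,163,-0.4],[0,0,0],85],[[0.5,163,-0.4],[0,0,0],50],[[0.5,163,-0.4],[0,0,0],50],[[0.5,163,-0.4],[0,0,0],50],[[0.5,163,-0.4],[0,0,0],50],[[0.5,163,-0.4],[0,0,0],50],[[0.5,163,-0.4],[0,0,0],50],[[0.5,163,-0.4],[0,0,0],50]]' 30
python3 -m inch '[[[0,-45,0],[0,0,0],50],[[0,-90,0],[0,0,0],50],[[0,-135,0],[0,0,0],50],[[-40,-165,-2],[0,0,0],50],[[-80,-165,-4],[0,0,0],50],[[-120,-165,-6],[0,0,0],50],[[-160,-165,-8],[0,0,0],50],[[-200,-165,-10],[0,0,0],50],[[-250,-155,-12],[0,0,0],50],[[-298,-155,-12],[0,0,0],50],[[-298,-155,-12],[0,0,0],50],[[-298,-155,-12],[0,0,0],50],[[-298,-155,-12],[0,0,0],50]]'
python3 - <<'E'
from h import *
held(.009);go(.5305,.1495,.120,90)
E
```

```text
time: 26.7
ee_pos: [0.5191, 0.4466, 0.0078]
tcp_rot: [-90.2, -0.2, 90.0]
wrist_force: [0.6, -2.1, 7.1]
opening: 0.0538
time: 28.0
ee_pos: [0.5306, 0.1488, 0.1628]
tcp_rot: [-90.3, -0.2, 90.0]
wrist_force: [0.1, 0.5, -0.2]
opening: 0.054
0.77 [266. 246. 391. 363.] centre x 0.5279 y 0.1489
shift [ 0.1 42.3  0.1] turn [0.0047 0.0012 0.003 ]
```

```bash
python3 -m inch '[[[0.2,0,-0.6],[0.005,0,0.003],50],[[0.2,10,-0.6],[0.005,0,0.003],50],[[0.2,16,-0.6],[0.005,0,0.003],50],[[0.2,21,-0.6],[0.005,0,0.003],50],[[0.2,26,-0.6],[0.005,0,0.003],50],[[0.2,31,-0.6],[0.005,0,0.003],50],[[0.2,36,-0.6],[0.005,0,0.003],50],[[0.2,40,-0.6],[0.005,0,0.003],50],[[0.2,42,-0.6],[0.005,0,0.003],50],[[0.2,42,-0.6],[0.005,0,0.003],50]]'
python3 -m inch '[[[0,0,0],[0,0,0],68],[[0,0,0],[0,0,0],68],[[0,0,0],[0,0,0],68],[[0,-20,0],[0,0,0],68],[[0,-38,0],[0,0,0],68],[[0,-38,0],[0,0,0],0],[[0,-38,0],[0,0,0],0],[[0,-38,0],[0,0,0],0],[[0,-38,0],[0,0,0],0],[[0,-38,0],[0,0,0],0],[[0,-38,0],[0,0,0],0],[[0,-38,0],[0,0,0],0],[[0,-38,0],[0,0,0],0]]'
python3 - <<'E'
from h import *
p=blanks(z=.13,minc=.3);go(.5305,.1495,.0975,90)
E
```

```text
time: 29.1
ee_pos: [0.5314, 0.1496, 0.1205]
tcp_rot: [-90.0, -0.0, 90.1]
wrist_force: [-0.1, 0.2, 0.5]
opening: 0.0536
time: 30.4
ee_pos: [0.5314, 0.1496, 0.1585]
tcp_rot: [-90.0, -0.0, 90.1]
wrist_force: [0.7, -0.5, 0.6]
opening: -0.0001
blank_1 0.86 6756 [207. 167. 113.] px (327, 267) [0.5236 0.1492 0.13  ] [0.5281 0.1492 0.13  ]
blank_1 0.78 1067 [163.  38.  33.] px (629, 307) [0.5473 0.3185 0.13  ] [0.5472 0.3237 0.13  ]
blank_1 0.69 120 [132. 103.  71.] px (327, 218) [0.4962 0.1491 0.13  ] [0.4991 0.1486 0.13  ]
blank_1 0.61 421 [162. 126.  86.] px (323, 228) [0.5014 0.147  0.13  ] [0.5089 0.1471 0.13  ]
shift [-0.1 61.   0.9] turn [0.0004 0.0011 0.0001]
```

```bash
python3 -m inch '[[[0,15,0.7],[0,0,0],0],[[0,28,0.7],[0,0,0],0],[[0,35,0.7],[0,0,0],0],[[0,42,0.7],[0,0,0],0],[[0,49,0.7],[0,0,0],0],[[0,56,0.7],[0,0,0],0],[[0,60,0.7],[0,0,0],0],[[0,61,0.7],[0,0,0],0],[[0,61,0.7],[0,0,0],0],[[0,61,0.7],[0,0,0],0]]'
python3 -m inch '[[[0,-20,0],[0,0,0],0],[[0,-60,0],[0,0,0],0],[[0,-105,0],[0,0,0],0],[[-20,-130,40],[0,0,0],60],[[-60,-130,80],[0,0,0],60],[[-110,-130,90],[0,0,0],60],[[-160,-130,90],[0,0,0],60],[[-210,-130,90],[0,0,0],60],[[-260,-130,80],[0,0,0],60],[[-310,-120,60],[0,0,0],60],[[-334,-110,55],[0,0,0],60],[[-334,-110,55],[0,0,0],60],[[-334,-110,55],[0,0,0],60]]'
python3 - <<'E'
from h import *
o=bot.get_obs();print(o["ee_pos"])
p=blanks(z=.069,n="lid_1");save(p,"w5.png",None,1)
b=bot.camera("top");save(b,"t4.png",(255,190,315,270),6)
for d in bot.search_frame(b,"blank_1"): print(round(d["confidence"],2),np.round(d["box"]))
print(np.abs(cv2.imread("pics/t4.png").astype(int)-cv2.imread("pics/t2.png")).mean(2)[60:350,90:260].mean())
a=cv2.imread("pics/w5.png")[40:440,100:540];cv2.imwrite("pics/v5.png",np.hstack([a,cv2.resize(cv2.imread("pics/t4.png"),(300,400))]))
E
```

```text
time: 31.5
ee_pos: [0.5312, 0.1497, 0.0984]
tcp_rot: [-90.1, -0.0, 90.1]
wrist_force: [-0.7, -1.0, 7.2]
opening: 0.0002
time: 32.8
ee_pos: [0.4759, -0.1849, 0.2074]
tcp_rot: [-90.0, -0.1, 90.0]
wrist_force: [-0.5, -0.5, -0.1]
opening: 0.0604
[ 0.47594542 -0.18486803  0.20735931]
lid_1 0.76 13594 [225. 223. 220.] px (176, 187) [ 0.443 -0.309  0.069] [ 0.443 -0.309  0.069]
lid_1 0.76 12197 [203. 199. 192.] px (332, 228) [ 0.4779 -0.1814  0.069 ] [ 0.4777 -0.1814  0.069 ]
lid_1 0.7 10050 [218. 215. 210.] px (41, 188) [ 0.4435 -0.4195  0.069 ] [ 0.4377 -0.4234  0.069 ]
0.87 [165. 194. 187. 209.]
0.77 [273. 221. 293. 237.]
0.61 [131. 199. 156. 222.]
2.9619878296146043
```

View pics/v5.png

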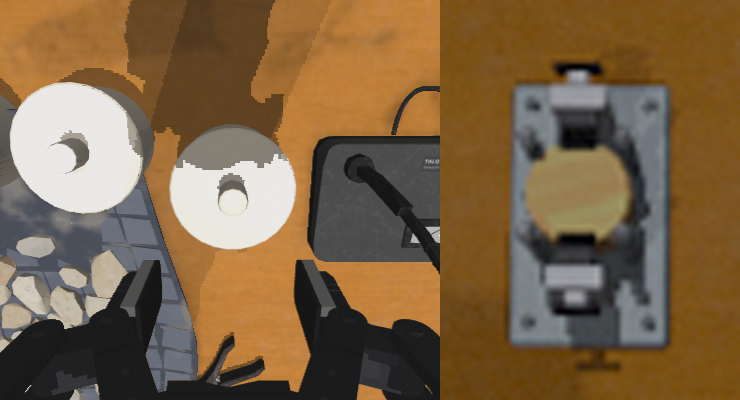

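```bash
python3 -m inch '[[[3.5,40,-1.6],[0,0,0],60],[[3.5,80,-1.6],[0,0,0],60],[[3.5,120,-1.6],[0,0,0],60],[[3.5,131,-1.6],[0,0,0],60],[[3.5,131,-1.6],[0,0,0],60],[[3.5,131,-1.6],[0,0,0],18],[[3.5,131,-1.6],[0,0,0],18],[[3.5,131,-1.6],[0,0,0],18],[[3.5,131,-1.6],[0,0,0],18],[[3.5,131,-1.6],[0,0,0],18],[[3.5,131,-1.6],[0,0,0],18],[[3.5,131,-1.6],[0,0,0],18],[[3.5,131,-1.6],[0,0,0],18]]' 30
python3 -m inch '[[[0,-15,0],[0,0,0],18],[[0,-40,0],[0,0,0],18],[[0,-80,0],[0,0,0],18],[[0,-110,-30],[0,0,0],18],[[0,-110,-70],[0,0,0],18],[[0,-110,-85],[0,0,0],18],[[0,-110,-85],[0,0,0],18],[[0,-110,-85],[0,0,0],18]]'
python3 - <<'E'
from h import *
p=bot.camera("wrist");save(p,"w6.png",None,1)
for n in("cover","pebble_a"):
    for d in bot.search_frame(p,n): 
        b=d["box"];print(n,round(d["confidence"],2),np.round(b),np.round(toworld(p,(b[0]+b[2])/2,(b[1]+b[3])/2,.015),3))
E
```

```text
time: 34.3
ee_pos: [0.4795, -0.1802, 0.08]
tcp_rot: [-90.4, 0.0, 90.1]
wrist_force: [-0.8, 0.5, 7.1]
opening: 0.0223
time: 35.1
ee_pos: [0.5635, -0.1799, 0.1907]
tcp_rot: [-90.3, 0.0, 90.2]
wrist_force: [0.2, -0.5, -0.7]
opening: 0.0226
pebble_a 0.86 [308. 108. 349. 149.] [ 0.486 -0.18   0.015]
pebble_a 0.68 [607. 141. 640. 256.] [0.548 0.096 0.015]
```

View pics/w6.png

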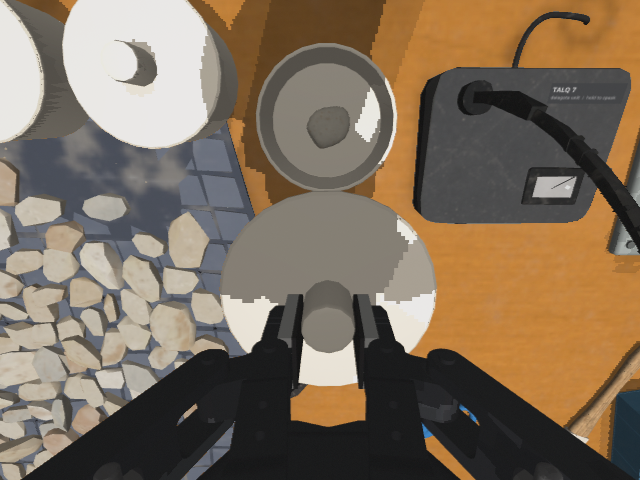

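```bash
python3 -m inch '[[[0,0,45],[0,0,0],18],[[0,0,84],[0,0,0],18],[[0,40,84],[0,0,0],18],[[0,75,84],[0,0,0],18],[[0,88,84],[0,0,0],18],[[0,95,84],[0,0,0],18],[[0,100,84],[0,0,0],18],[[0,105,84],[0,0,0],18],[[0,109,84],[0,0,0],18],[[0,110,84],[0,0,0],18]]'
python3 -m inch '[[[0,0,0],[0,0,0],60],[[0,0,0],[0,0,0],60],[[0,0,0],[0,0,0],60],[[0,0,0],[0,0,0],60],[[0,-40,0],[0.006,0,0],60],[[0,-80,0],[0.006,0,0],60],[[0,-125,0],[0.006,0,0],60],[[0,-125,0],[0.006,0,0],60]]'
python3 - <<'E'
from h import *
p=blanks(z=.069,n="lid_1");save(p,"w7.png")
go(.443,-.3085,.075,90)
E
```

```text
time: 36.25
ee_pos: [0.48, -0.1803, 0.0806]
tcp_rot: [-90.4, 0.1, 90.1]
wrist_force: [-0.1, -0.2, -0.9]
opening: 0.0223
time: 37.05
ee_pos: [0.4809, -0.1809, 0.212]
tcp_rot: [-90.5, 0.2, 90.1]
wrist_force: [0.4, 1.1, -0.1]
opening: 0.06
lid_1 0.81 11832 [200. 197. 190.] px (329, 220) [ 0.4785 -0.1807  0.069 ] [ 0.4793 -0.1808  0.069 ]
lid_1 0.69 13376 [226. 224. 222.] px (174, 178) [ 0.443  -0.3091  0.069 ] [ 0.4435 -0.3098  0.069 ]
lid_1 0.65 9762 [218. 216. 211.] px (40, 178) [ 0.4435 -0.4196  0.069 ] [ 0.4379 -0.4241  0.069 ]
shift [-127.8  131.9   37.4] turn [ 0.003   0.0021 -0.0018]
```

```bash
python3 -m inch '[[[-45,0,13],[0.004,0,-0.002],60],[[-90,0,26],[0.004,0,-0.002],60],[[-128,0,37],[0.004,0,-0.002],60],[[-128,40,37],[0.004,0,-0.002],60],[[-128,80,37],[0.004,0,-0.002],60],[[-128,120,37],[0.004,0,-0.002],60],[[-128,131,37],[0.004,0,-0.002],60],[[-128,131,37],[0.004,0,-0.002],60],[[-128,131,37],[0.004,0,-0.002],18],[[-128,131,37],[0.004,0,-0.002],18],[[-128,131,37],[0.004,0,-0.002],18],[[-128,131,37],[0.004,0,-0.002],18],[[-128,131,37],[0.004,0,-0.002],18],[[-128,131,37],[0.004,0,-0.002],18],[[-128,131,37],[0.004,0,-0.002],18],[[-128,131,37],[0.004,0,-0.002],18]]' 30
python3 -m inch '[[[0,-15,0],[0,0,0],18],[[0,-40,0],[0,0,0],18],[[0,-80,0],[0,0,0],18],[[0,-110,-30],[0,0,0],18],[[0,-110,-70],[0,0,0],18],[[0,-110,-85],[0,0,0],18],[[0,-110,-85],[0,0,0],18],[[0,-110,-85],[0,0,0],18]]'
python3 - <<'E'
from h import *
p=bot.camera("wrist");save(p,"w8.png",(150,0,550,400),1.2)
for n in("cover","pebble_a"):
    for d in bot.search_frame(p,n): 
        b=d["box"];print(n,round(d["confidence"],2),np.round(b),np.round(toworld(p,(b[0]+b[2])/2,(b[1]+b[3])/2,.015),3))
E
```

```text
time: 38.75
ee_pos: [0.4443, -0.3093, 0.078]
tcp_rot: [-90.1, 0.1, 90.1]
wrist_force: [-0.1, -0.4, 6.5]
opening: 0.0227
time: 39.55
ee_pos: [0.5288, -0.3088, 0.1887]
tcp_rot: [-90.1, 0.1, 90.2]
wrist_force: [-0.4, -0.5, -0.9]
opening: 0.0228
cover 0.69 [221. 195. 432. 392.] [ 0.611 -0.31   0.015]
cover 0.65 [290.  93. 357. 157.] [ 0.448 -0.313  0.015]
```

View pics/w8.png

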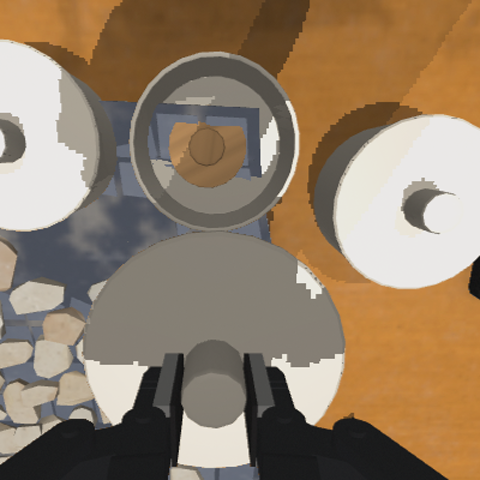

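```bash
python3 -m inch '[[[0,0,45],[0,0,0],18],[[30,0,85],[0,0,0],18],[[75,0,110],[0,0,0],18],[[120,0,115],[0,0,0],18],[[165,0,115],[0,0,0],18],[[210,0,115],[0,0,0],18],[[255,0,115],[0,0,0],18],[[300,0,115],[0,0,0],18],[[345,0,115],[0,0,0],18],[[390,0,115],[0,0,0],18],[[435,0,115],[0,0,0],18],[[480,0,110],[0,0,0],18],[[525,0,105],[0,0,0],18],[[570,0,95],[0,0,0],18],[[610,0,89],[0,0,0],18],[[639,0,89],[0,0,0],18],[[639,0,89],[0,0,0],18],[[639,0,89],[0,0,0],18],[[639,0,89],[0,0,0],18]]'
python3 - <<'E'
from h import *
go(.44,.33,.022,90)
b=bot.camera("top")
for n in("blank_1","lid_1","glue_bottle"):
  for d in bot.search_frame(b,n): print(n,round(d["confidence"],2),np.round(d["box"]))
E
```

```text
time: 41.6
ee_pos: [0.4381, 0.3288, 0.1878]
tcp_rot: [-90.1, 0.1, 90.0]
wrist_force: [-0.3, -0.7, -1.3]
opening: 0.0227
shift [  1.6 165.8  -1.5] turn [ 0.0024  0.0008 -0.0019]
blank_1 0.86 [277. 223. 294. 237.]
blank_1 0.71 [167. 194. 189. 212.]
lid_1 0.91 [385. 227. 424. 269.]
lid_1 0.81 [477. 243. 519. 283.]
lid_1 0.62 [203. 239. 229. 280.]
glue_bottle 0.3 [274. 221. 296. 236.]
```

```bash
python3 -m inch '[[[0,45,0],[0,0,0],18],[[0,90,0],[0,0,0],18],[[0,135,0],[0,0,0],18],[[0,155,0],[0,0,0],18],[[0,162,0],[0,0,0],18],[[0,166,0],[0,0,0],18],[[0,166,0],[0,0,0],18],[[0,166,0],[0,0,0],60],[[0,166,0],[0,0,0],60],[[0,166,0],[0,0,0],60],[[0,166,0],[0,0,0],60],[[0,120,0],[0,0,0],60],[[0,75,0],[0,0,0],60],[[0,30,0],[0,0,0],60],[[0,0,0],[0,0,0],60],[[0,0,0],[0,0,0],60]]'
python3 -m inch '[[[-45,0,10],[0,0,0],60],[[-90,0,20],[0,0,0],60],[[-135,0,25],[0,0,0],60],[[-180,0,25],[0,0,0],60],[[-225,0,25],[0,0,0],60],[[-270,0,25],[0,0,0],60],[[-315,0,25],[0,0,0],60],[[-360,0,25],[0,0,0],60],[[-405,0,25],[0,0,0],60],[[-450,0,25],[0,0,0],60],[[-495,0,25],[0,0,0],60],[[-540,0,20],[0,0,0],60],[[-585,0,10],[0,0,0],60],[[-641,0,-6],[0,0,0],60],[[-641,0,-6],[0,0,0],60],[[-641,0,-6],[0,0,0],60],[[-641,0,-6],[0,0,0],60]]'
python3 - <<'E'
from h import *
p=bot.camera("wrist")
for n,z in(("cover",.018),("tub_2",.05)):
    for d in bot.cut_out(p,n): 
        b=d["box"];ys,xs=np.nonzero(d["region"]);print(n,round(d["confidence"],2),np.round(b),np.round(toworld(p,(b[0]+b[2])/2,(b[1]+b[3])/2,z),4),np.round(toworld(p,xs.mean(),ys.mean(),z),4))
# knob circle
g=cv2.cvtColor(p["frame"],cv2.COLOR_RGB2HSV);save(p,"w9.png",(220,100,440,320),2.5)
o=bot.get_obs();print(o["ee_pos"],o["tcp_rot"])
print(topix(p,(.448,-.3125,.046)),topix(p,(.448,-.3125,.018)))
E
```

```text
time: 43.4
ee_pos: [0.4397, 0.33, 0.193]
tcp_rot: [-90.5, -0.2, 90.0]
wrist_force: [-0.9, -0.4, 0.4]
opening: 0.0602
time: 45.1
ee_pos: [0.4457, -0.3102, 0.1907]
tcp_rot: [-90.4, -0.2, 90.0]
wrist_force: [-0.9, 0.6, 0.1]
opening: 0.0601
cover 0.79 [295. 185. 352. 244.] [ 0.4456 -0.3134  0.018 ] [ 0.4469 -0.3144  0.018 ]
tub_2 0.81 [262. 158. 394. 290.] [ 0.4457 -0.3099  0.05  ] [ 0.4517 -0.307   0.05  ]
tub_2 0.77 [406. 200. 496. 286.] [ 0.4631 -0.2027  0.05  ] [ 0.4473 -0.2178  0.05  ]
tub_2 0.66 [180. 155. 255. 242.] [ 0.4238 -0.4015  0.05  ] [ 0.4154 -0.3909  0.05  ]
tub_2 0.3 [296. 192. 352. 247.] [ 0.4418 -0.3131  0.05  ] [ 0.4387 -0.3139  0.05  ]
[ 0.4460581  -0.30974768  0.19159835] [-90.52179363  -0.1562938   90.11455463]
[324.68680199 225.18475017] [324.81304473 216.96314015]
```

View pics/w9.png

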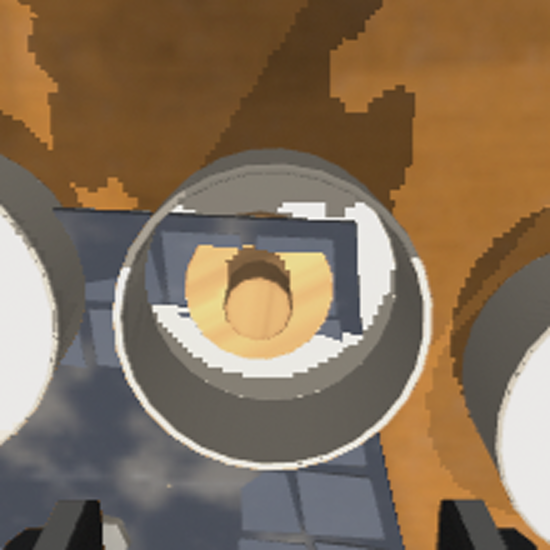

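```bash
python3 - <<'E'
from h import *
go(.4455,-.3134,.024,90)
E
```

```text
shift [ -4.1 167.6   2.1] turn [0.0091 0.002  0.0027]
```

```bash
python3 -m inch '[[[-4,30,2],[0.009,0.002,0.003],42],[[-4,70,2],[0.009,0.002,0.003],42],[[-4,110,2],[0.009,0.002,0.003],42],[[-4,150,2],[0.009,0.002,0.003],42],[[-4,165,2],[0.009,0.002,0.003],42],[[-4,167,2],[0.009,0.002,0.003],42],[[-4,167,2],[0.009,0.002,0.003],42],[[-4,167,2],[0.009,0.002,0.003],18],[[-4,167,2],[0.009,0.002,0.003],18],[[-4,167,2],[0.009,0.002,0.003],18],[[-4,167,2],[0.009,0.002,0.003],18],[[-4,167,2],[0.009,0.002,0.003],18],[[-4,167,2],[0.009,0.002,0.003],18],[[-4,167,2],[0.009,0.002,0.003],18]]' 30
python3 -m inch '[[[0,-40,0],[0,0,0],18],[[0,-85,0],[0,0,0],18],[[0,-130,0],[0,0,0],18],[[0,-170,10],[0,0,0],18],[[0,-172,10],[0,0,0],18]]'
python3 - <<'E'
from h import *
p=bot.camera("wrist");print(bot.get_obs()["ee_pos"])
for d in bot.search_frame(p,"cover"): print(round(d["confidence"],2),np.round(d["box"]))
E
```

```text
time: 46.65
ee_pos: [0.4468, -0.314, 0.0271]
tcp_rot: [-90.2, 0.1, 90.0]
wrist_force: [-0.8, 0.2, 5.7]
opening: 0.0226
time: 47.15
ee_pos: [0.4373, -0.3149, 0.2066]
tcp_rot: [-90.7, 0.5, 90.0]
wrist_force: [-0.4, 0.7, -0.5]
opening: 0.0226
[ 0.43717958 -0.31462426  0.20377605]
0.58 [271. 239. 382. 351.]
```

```bash
python3 -m inch '[[[45,0,5],[0.006,0,0],18],[[90,0,10],[0.006,0,0],18],[[135,0,10],[0.006,0,0],18],[[180,0,10],[0.006,0,0],18],[[225,0,10],[0.006,0,0],18],[[270,0,5],[0.006,0,0],18],[[315,0,-10],[0.006,0,0],18],[[360,0,-30],[0.006,0,0],18],[[405,0,-60],[0.006,0,0],18],[[440,0,-80],[0.006,0,0],18],[[464,5,-93],[0.006,0,0],18],[[464,10,-93],[0.006,0,0],18],[[464,10,-93],[0.006,0,0],18],[[464,10,-93],[0.006,0,0],18]]'
python3 - <<'E'
from h import *
p=bot.camera("wrist");save(p,"w10.png",(200,100,460,440),1.7);o=bot.get_obs();print(o["ee_pos"],o["tcp_rot"])
for d in bot.search_frame(p,"cover"): 
  b=d["box"];z=o["ee_pos"][2]-.009;print(round(d["confidence"],2),np.round(b),toworld(p,(b[0]+b[2])/2,b[3],z)-[.028,0,0],toworld(p,(b[0]+b[2])/2,300,z)[1])
go(.5305,.1495,.141,90)
E
```

```text
time: 48.65
ee_pos: [0.5294, 0.149, 0.1892]
tcp_rot: [-90.0, 0.3, 90.0]
wrist_force: [-0.4, -0.6, -0.6]
opening: 0.0229
[0.5295886  0.14885822 0.18976936] [-90.01199879   0.26888083  89.93117158]
0.87 [269. 239. 383. 353.] [0.53349798 0.14786055 0.18076936] 0.1479191779051361
0.69 [277. 135. 378. 260.] [0.48141512 0.148648   0.18076936] 0.14863545171426762
0.4 [297. 204. 358. 218.] [0.46123078 0.14847743 0.18076936] 0.1484378622604997
shift [ 0.9 49.1 -0.7] turn [ 0.0009 -0.0015 -0.0045]
```

View pics/w10.png

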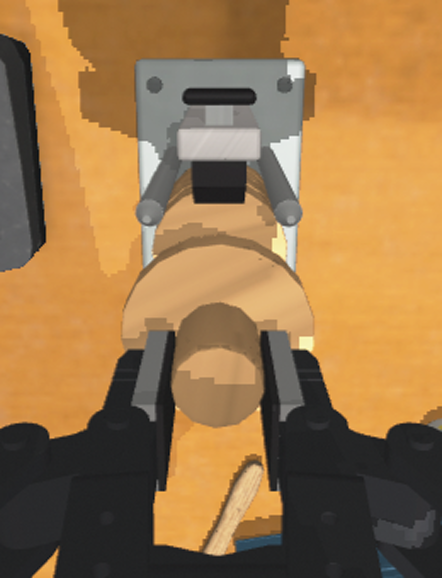

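```bash
python3 - <<'E'
from h import *
p=bot.camera("wrist");z=bot.get_obs()["ee_pos"][2]
f=lambda u,v,z:np.round(toworld(p,200+u/1.7,100+v/1.7,z),4)
print("rod mid",f(148,212,.136),f(287,212,.136),"disc near",f(218,246,z-.009),"sides",f(122,335,z-.009),f(314,335,z-.009),"knob top",f(217,385,z+.019))
E
```

```text
rod mid [0.5053 0.1241 0.136 ] [0.5053 0.1728 0.136 ] disc near [0.5024 0.1487 0.1813] sides [0.5297 0.1208 0.1813] [0.5297 0.1766 0.1813] knob top [0.5288 0.1486 0.2093]
```

```bash
python3 -m inch '[[[0.5,5,-0.3],[0,0,-0.004],18],[[0.5,15,-0.3],[0,0,-0.004],18],[[0.5,20,-0.3],[0,0,-0.004],18],[[0.5,25,-0.3],[0,0,-0.004],18],[[0.5,30,-0.3],[0,0,-0.004],18],[[0.5,35,-0.3],[0,0,-0.004],18],[[0.5,40,-0.3],[0,0,-0.004],18],[[0.5,45,-0.3],[0,0,-0.004],18],[[0.5,48,-0.3],[0,0,-0.004],18],[[0.5,48,-0.3],[0,0,-0.004],18]]'
python3 -m inch '[[[0,0,0],[0,0,0],40],[[0,0,0],[0,0,0],40],[[0,0,0],[0,0,0],40],[[0,-20,0],[0,0,0],40],[[0,-38,0],[0,0,0],40],[[0,-38,0],[0,0,0],0],[[0,-38,0],[0,0,0],0],[[0,-38,0],[0,0,0],0],[[0,-38,0],[0,0,0],0],[[0,-38,0],[0,0,0],0],[[0,-38,0],[0,0,0],0]]'
python3 - <<'E'
from h import *
p=bot.camera("wrist");save(p,"w11.png",(200,100,460,440),1.7);go(.5305,.1495,.126,90)
E
```

```text
time: 49.8
ee_pos: [0.53, 0.1491, 0.1418]
tcp_rot: [-90.0, 0.0, 89.9]
wrist_force: [0.3, 0.8, -0.6]
opening: 0.0228
time: 50.9
ee_pos: [0.5299, 0.1491, 0.1794]
tcp_rot: [-90.0, 0.0, 89.9]
wrist_force: [0.4, 0.9, 0.0]
opening: 0.0
shift [ 0.4 53.5 -0.6] turn [ 0.0002 -0.0015 -0.0006]
```

View pics/w11.png

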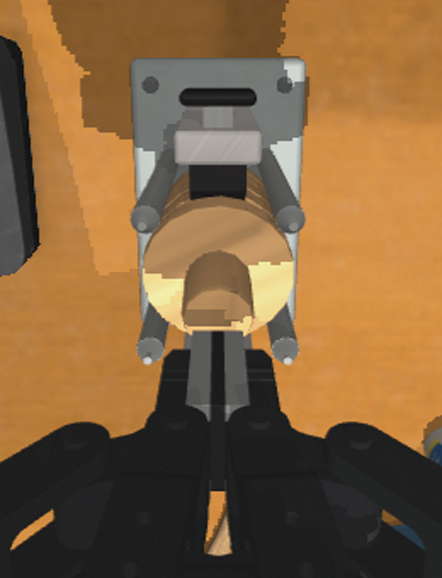

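```bash
python3 -m inch '[[[0.3,15,-0.4],[0,0,0],0],[[0.3,24,-0.4],[0,0,0],0],[[0.3,30,-0.4],[0,0,0],0],[[0.3,36,-0.4],[0,0,0],0],[[0.3,42,-0.4],[0,0,0],0],[[0.3,48,-0.4],[0,0,0],0],[[0.3,52,-0.4],[0,0,0],0],[[0.3,55,-0.4],[0,0,0],0],[[0.3,55,-0.4],[0,0,0],0],[[0.3,55,-0.4],[0,0,0],0]]'
python3 -m inch '[[[0,-20,0],[0,0,0],0],[[0,-50,0],[0,0,0],0],[[0,-75,0],[0,0,0],0],[[45,-75,20],[0,0,0],60],[[90,-75,45],[0,0,0],60],[[135,-75,70],[0,0,0],60],[[180,-60,90],[0,0,0],60],[[180,-40,90],[0,0,0],60],[[180,-40,90],[0,0,0],60],[[180,-40,90],[0,0,0],60]]'
python3 - <<'E'
from h import *
p=blanks(z=.012,n="lid_1")
t=bot.camera("top");s=bot.camera("scene");save(t,"t5.png",(255,190,315,270),6);save(s,"s5.png",(260,200,340,280),5)
a=cv2.resize(cv2.imread("pics/t5.png"),(360,480));b=cv2.resize(cv2.imread("pics/s5.png"),(430,480));cv2.imwrite("pics/v6.png",np.hstack([a,b]))
go(.44,.33,.018,90)
E
```

```text
time: 51.95
ee_pos: [0.5301, 0.1495, 0.1249]
tcp_rot: [-90.0, 0.0, 89.9]
wrist_force: [-3.0, -0.6, 7.4]
opening: -0.0001
time: 52.95
ee_pos: [0.4402, 0.3291, 0.1647]
tcp_rot: [-90.0, 0.1, 89.9]
wrist_force: [1.0, -0.5, 0.3]
opening: 0.06
lid_1 0.69 11293 [232. 229. 223.] px (328, 220) [0.4385 0.3286 0.012 ] [0.439  0.3286 0.012 ]
shift [  0.9 147.9   1.5] turn [ 0.0016 -0.003   0.0006]
```

View pics/v6.png

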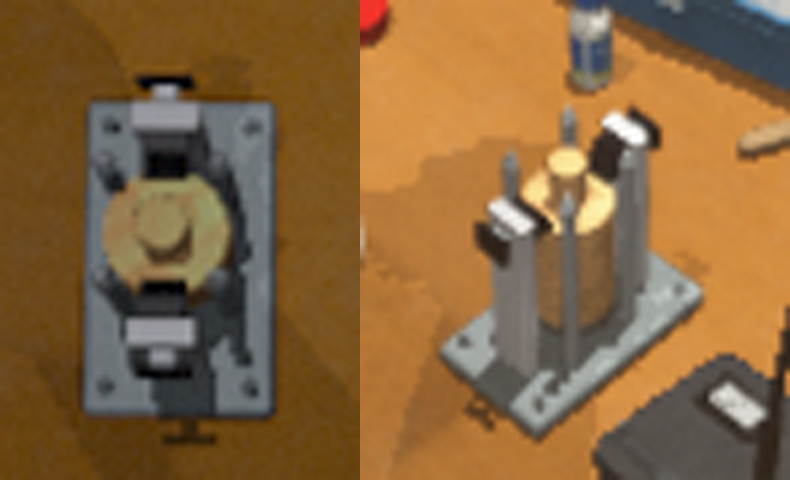

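```bash
python3 -m inch '[[[0,45,1.5],[0,0.002,0],60],[[0,90,1.5],[0,0,0],60],[[0,135,1.5],[0,0,0],60],[[0,147,1.5],[0,0,0],60],[[0,147,1.5],[0,0,0],60],[[0,147,1.5],[0,0,0],18],[[0,147,1.5],[0,0,0],18],[[0,147,1.5],[0,0,0],18],[[0,147,1.5],[0,0,0],18],[[0,147,1.5],[0,0,0],18],[[0,147,1.5],[0,0,0],18],[[0,147,1.5],[0,0,0],18],[[0,147,1.5],[0,0,0],18]]' 30
python3 -m inch '[[[0,-40,0],[0,0,0],18],[[0,-85,0],[0,0,0],18],[[0,-130,0],[0,0,0],18],[[0,-170,0],[0,0,0],18],[[-45,-170,10],[0,0,0],18],[[-90,-170,20],[0,0,0],18],[[-135,-170,25],[0,0,0],18],[[-180,-170,25],[0,0,0],18],[[-225,-170,25],[0,0,0],18],[[-270,-170,25],[0,0,0],18],[[-315,-170,25],[0,0,0],18],[[-360,-170,25],[0,0,0],18],[[-405,-170,25],[0,0,0],18],[[-450,-170,25],[0,0,0],18],[[-495,-170,25],[0,0,0],18],[[-540,-170,20],[0,0,0],18],[[-585,-170,10],[0,0,0],18],[[-638,-170,-4],[0,0,0],18],[[-638,-170,-4],[0,0,0],18],[[-638,-170,-4],[0,0,0],18]]'
python3 - <<'E'
from h import *
p=bot.camera("wrist");z=bot.get_obs()["ee_pos"][2];print(z)
for n,h in(("lid_1",z-.009),("tub_2",.05)):
  for d in bot.cut_out(p,n):
    b=d["box"]
    if 230<(b[0]+b[2])/2<430: print(n,round(d["confidence"],2),np.round(b),np.round(toworld(p,b[0],300,h),4)[1],np.round(toworld(p,b[2],300,h),4)[1],"near x",np.round(toworld(p,327,b[1],h)[0],4))
go(.4440,-.3093,.079,90)
E
```

```text
time: 54.45
ee_pos: [0.4412, 0.3299, 0.0216]
tcp_rot: [-90.3, -0.2, 89.8]
wrist_force: [0.5, -0.6, 6.3]
opening: 0.0228
time: 56.45
ee_pos: [0.4424, -0.3096, 0.19]
tcp_rot: [-90.3, -0.2, 89.7]
wrist_force: [1.0, 0.6, 0.0]
opening: 0.0229
0.1902867754495102
lid_1 0.87 [219. 188. 433. 391.] -0.3638 -0.2576 near x 0.3884
tub_2 0.59 [272. 163. 381. 202.] -0.3613 -0.2606 near x 0.3907
shift [ -2.  111.6  -0.9] turn [ 0.0058 -0.0021  0.0025]
```

```bash
python3 -m inch '[[[1,30,-0.3],[0,0,0],18],[[1,65,-0.3],[0,0,0],18],[[1,85,-0.3],[0,0,0],18],[[1,92,-0.3],[0,0,0],18],[[1,98,-0.3],[0,0,0],18],[[1,103,-0.3],[0,0,0],18],[[1,107,-0.3],[0,0,0],18],[[1,111,-0.3],[0,0,0],18],[[1,112,-0.3],[0,0,0],18]]'
python3 -m inch '[[[0,0,0],[0,0,0],60],[[0,0,0],[0,0,0],60],[[0,0,0],[0,0,0],60],[[0,0,0],[0,0,0],60],[[0,-40,0],[0,0,0],60],[[0,-80,0],[0,0,0],60],[[0,-120,30],[0,0,0],60],[[0,-150,60],[0,0,0],60],[[0,-150,60],[0,0,0],60]]'
python3 - <<'E'
from h import *
blanks(z=.069,n="lid_1")
t=bot.camera("top");s=bot.camera("scene");P={}
for c,p in(("top",t),("scene",s)):
  for n in("lid_1","cover","glue_bottle","blank_1"):
    for d in bot.cut_out(p,n):
      if d["confidence"]<.4: continue
      b=d["box"];ys,xs=np.nonzero(d["region"]);P.setdefault((c,n),[]).append(((b[0]+b[2])/2,(b[1]+b[3])/2));print(c,n,round(d["confidence"],2),np.round(b))
for a in P.get(("top","lid_1"),[]):
  for b in P.get(("scene","lid_1"),[]):
    X=tri(t,a,s,b)
    if np.linalg.norm(topix(t,X)-a)<4: print("lid tri",np.round(X,3))
print(bot.get_obs()["time"])
E
```

```text
time: 57.5
ee_pos: [0.4451, -0.3075, 0.0813]
tcp_rot: [-90.6, 0.1, 89.9]
wrist_force: [-0.0, -0.9, 14.5]
opening: 0.0227
time: 58.4
ee_pos: [0.3823, -0.308, 0.2358]
tcp_rot: [-90.9, 0.3, 89.8]
wrist_force: [0.4, -1.0, 0.4]
opening: 0.0598
lid_1 0.89 6347 [222. 220. 217.] px (462, 302) [ 0.4726 -0.174   0.069 ] [ 0.4717 -0.1797  0.069 ]
lid_1 0.85 8725 [224. 220. 209.] px (330, 274) [ 0.4421 -0.3072  0.069 ] [ 0.442 -0.307  0.069]
lid_1 0.72 8456 [225. 222. 217.] px (202, 272) [ 0.4393 -0.4326  0.069 ] [ 0.4395 -0.4313  0.069 ]
top lid_1 0.93 [433. 243. 473. 282.]
top lid_1 0.75 [477. 246. 517. 268.]
top lid_1 0.62 [385. 224. 423. 268.]
top cover 0.6 [272. 219. 296. 237.]
top glue_bottle 0.65 [223. 168. 237. 181.]
top blank_1 0.79 [165. 194. 187. 211.]
top blank_1 0.72 [132. 199. 155. 220.]
scene lid_1 0.97 [352. 288. 384. 323.]
scene lid_1 0.95 [376. 319. 408. 356.]
scene lid_1 0.89 [407. 348. 450. 384.]
scene cover 0.63 [291. 226. 308. 237.]
lid tri [ 0.439 -0.309  0.066]
lid tri [ 0.451 -0.433  0.046]
lid tri [ 0.487 -0.182  0.05 ]
59.0
```

```bash
python3 - <<'E'
from h import *
go(.4430,-.3080,.115,90);o=bot.get_obs();print(o["ee_pos"],o["tcp_rot"])
E
```

```text
shift [ -0.7 115.9 -58.2] turn [ 0.0101 -0.0019 -0.0005]
[ 0.38365318 -0.30716995  0.2302914 ] [-9.05795858e+01  2.64931090e-02  8.98887354e+01]
```

```bash
python3 -m inch '[[[0,20,-30],[0.005,0,0],0],[[0,60,-58],[0.01,0,0],0],[[0,100,-58],[0.01,0,0],0],[[0,116,-58],[0.01,0,0],0],[[0,116,-58],[0.01,0,0],0],[[0,116,-58],[0.01,0,0],0],[[0,116,-58],[0.01,0,0],0],[[0,116,-58],[0.01,0,0],0]]'
for i in 1 2 3 4; do python3 -m inch '[[[0,4,0],[0,0,0],0],[[0,4,0],[0,0,0],0],[[0,4,0],[0,0,0],0]]'; done
```

```text
time: 59.8
ee_pos: [0.4434, -0.3078, 0.1165]
tcp_rot: [-90.1, 0.1, 89.9]
wrist_force: [0.0, -0.2, -0.4]
opening: -0.0001
time: 60.1
ee_pos: [0.4434, -0.3079, 0.1127]
tcp_rot: [-90.1, 0.1, 89.9]
wrist_force: [0.1, -0.1, -0.2]
opening: -0.0001
time: 60.4
ee_pos: [0.4433, -0.3078, 0.1085]
tcp_rot: [-90.1, 0.1, 89.9]
wrist_force: [-0.5, 0.1, 0.0]
opening: -0.0001
time: 60.7
ee_pos: [0.4432, -0.3077, 0.1042]
tcp_rot: [-90.1, 0.1, 89.9]
wrist_force: [1.3, 0.0, -0.3]
opening: -0.0002
time: 61.0
ee_pos: [0.4435, -0.308, 0.101]
tcp_rot: [-90.2, 0.1, 89.9]
wrist_force: [-1.0, 0.6, 6.5]
opening: 0.0004
```

```bash
python3 -m inch '[[[0,-40,0],[0,0,0],0],[[0,-80,-40],[0,0,0],42],[[0,-95,-82],[0,0,0],42],[[0,-95,-82],[0,0,0],42],[[0,-95,-82],[0,0,0],42],[[0,-95,-82],[0,0,0],42]]'
python3 - <<'E'
from h import *
p=bot.camera("wrist");save(p,"w12.png");print(bot.get_obs()["ee_pos"],p["origin"])
g=p["frame"].astype(int)
for n in("lid_1","tub_2"):
  for d in bot.cut_out(p,n):
    b=d["box"]
    m=d["region"].astype(np.uint8);c=max(cv2.findContours(m,0,1)[0],key=cv2.contourArea)
    if len(c)<20: continue
    e=cv2.fitEllipse(c);(x,y),_=e[0],0
    print(n,round(d["confidence"],2),np.round(b),"ell",np.round(e[0],1),np.round(e[1],1),[np.round(toworld(p,x,y,z),4)[:2] for z in(.064,.069,.073)])
E
```

```text
time: 61.6
ee_pos: [0.5244, -0.3077, 0.1953]
tcp_rot: [-90.1, 0.1, 89.9]
wrist_force: [-0.4, -0.0, -0.2]
opening: 0.0419
[ 0.52413587 -0.30776724  0.19556077] [ 0.44441127 -0.30764908  0.34005024]
lid_1 0.69 [421. 107. 564. 243.] ell [493.  171.7] [129.3 150.3] [array([ 0.4786, -0.1783]), array([ 0.4779, -0.1806]), array([ 0.4774, -0.1825])]
lid_1 0.64 [ 86.  44. 233. 199.] ell [159.9 120. ] [138.6 162.2] [array([ 0.4397, -0.4342]), array([ 0.4398, -0.4319]), array([ 0.4399, -0.4301])]
tub_2 0.88 [210.  68. 248. 177.] ell [158.7 121.1] [140.3 170.7] [array([ 0.4405, -0.4352]), array([ 0.4405, -0.4329]), array([ 0.4406, -0.4311])]
tub_2 0.2 [423. 104. 562. 242.] ell [492.8 171.7] [129.4 149.8] [array([ 0.4785, -0.1784]), array([ 0.4779, -0.1807]), array([ 0.4774, -0.1826])]
```

```bash
python3 - <<'E'
from h import *
p=bot.camera("wrist");g=cv2.cvtColor(p["frame"],cv2.COLOR_RGB2HSV)
for n in("lid_2","cover"):
  for d in bot.cut_out(p,n):
    b=d["box"]
    if 250<(b[0]+b[2])/2<400: print(n,round(d["confidence"],2),np.round(b))
s=(g[...,1]<40).astype(np.uint8);s[:,:240]=0;s[:,415:]=0;s[260:]=0
k,l,st,ce=cv2.connectedComponentsWithStats(s)
for i in range(1,k):
  if st[i,4]>1500:
    c=max(cv2.findContours((l==i).astype(np.uint8),0,1)[0],key=cv2.contourArea);h=cv2.convexHull(c);e=cv2.fitEllipse(h);print(st[i],np.round(e[0],1),np.round(e[1],1),[np.round(toworld(p,*e[0],z),4)[:2] for z in(.064,.069,.073)])
gray=cv2.cvtColor(p["frame"],cv2.COLOR_RGB2GRAY)[0:260,230:430]
H=cv2.HoughCircles(cv2.medianBlur(gray,3),cv2.HOUGH_GRADIENT_ALT,1.5,10,param1=150,param2=.6,minRadius=50,maxRadius=85)
print("hough",None if H is None else np.round(H[0][:6]+[230,0,0],1))
for v in range(30,220,6): print(v,''.join('#' if x else '.' for x in s[v,240:416:4]),int(gray[v,97]))
E
```

```text
lid_2 0.69 [255.  42. 400. 200.]
[  240    42   163   218 27055] [314.9 170.5] [189.6 260.2] [array([ 0.4773, -0.3184]), array([ 0.4767, -0.3182]), array([ 0.4762, -0.3181])]
hough [[335.  123.   78.9]]
30 ............................................ 76
36 ............................................ 81
42 ......................###................... 154
48 ................##############.............. 165
54 .............####################........... 165
60 ...........########################......... 165
66 ..........##########################........ 165
72 ........#############################....... 164
78 .......###############################...... 129
84 .......################################..... 129
90 ......##################################.... 128
96 ####.###################################.... 128
102 #########################################... 127
108 ####.####################################... 106
114 ##...####################################... 133
120 ##..#####################################... 131
126 ###.#####################################... 128
132 #########################################... 127
138 ###..####################################... 126
144 ##.#####################################.... 119
150 ########################################.... 127
156 #######################################....# 128
162 #######.##############################.....# 128
168 #####.###############################......# 127
174 ###...##############################.......# 126
180 ##.....###.#######################.........# 127
186 ##.....####..###################...........# 127
192 ###...#######################.###........... 127
198 ###...##########################............ 80
204 #......################.########.#.......... 107
210 ..#.##################.##########........... 98
216 #######################..#######..#......... 113
```

```bash
python3 - <<'E'
from h import *
from scipy.optimize import least_squares as ls
p=bot.camera("wrist");f=p["frame"]
s=(cv2.cvtColor(f,cv2.COLOR_RGB2HSV)[...,1]<40)
g=cv2.cvtColor(f,cv2.COLOR_RGB2GRAY).astype(int)
pts=[]
for v in range(44,175):
    r=330+np.argmin(s[v,330:]) ; pts.append((r-.5,v))
    if v<92: pts.append((330-np.argmin(s[v,330:200:-1])+.5,v))
pts=np.array(pts)
print(pts[::14].tolist())
for z in(.064,.069,.0715,.074):
    W=np.array([toworld(p,u,v,z)[:2] for u,v in pts])
    fit=ls(lambda q:np.hypot(W[:,0]-q[0],W[:,1]-q[1])-q[2],[.444,-.308,.054],loss="soft_l1",f_scale=.001)
    print(z,fit.x.round(4),np.median(abs(fit.fun)).round(5))
E
```

```text
[[351.5, 44.0], [366.5, 51.0], [375.5, 58.0], [382.5, 65.0], [388.5, 72.0], [393.5, 79.0], [396.5, 86.0], [399.5, 94.0], [402.5, 108.0], [402.5, 122.0], [400.5, 136.0], [396.5, 150.0], [389.5, 164.0]]
0.064 [ 0.4431 -0.3069  0.0553] 0.00018
0.069 [ 0.4432 -0.307   0.0543] 0.00018
0.0715 [ 0.4432 -0.307   0.0538] 0.00017
0.074 [ 0.4432 -0.307   0.0533] 0.00017
```

```bash
python3 -m inch '[[[-40,0,25],[0,0,0],0],[[-80,0,50],[0,0,0],0],[[-124,30,84],[0,0,0],0],[[-124,70,84],[0,0,0],0],[[-124,88,84],[0,0,0],0],[[-124,88,84],[0,0,0],0],[[-124,88,84],[0,0,0],0],[[-124,88,84],[0,0,0],0]]'
for i in 1 2 3 4; do python3 -m inch '[[[0,3,0],[0,0,0],0],[[0,3,0],[0,0,0],0],[[0,3,0],[0,0,0],0]]'; done
```

```text
time: 62.75
ee_pos: [0.4415, -0.4322, 0.1106]
tcp_rot: [-90.3, 0.3, 89.9]
wrist_force: [0.4, 0.3, 0.5]
opening: 0.0002
time: 63.05
ee_pos: [0.4419, -0.4322, 0.1082]
tcp_rot: [-90.3, 0.3, 89.9]
wrist_force: [0.3, -0.1, 0.5]
opening: -0.0002
time: 63.35
ee_pos: [0.4419, -0.4322, 0.105]
tcp_rot: [-90.3, 0.3, 89.9]
wrist_force: [0.2, 0.9, 0.5]
opening: -0.0003
time: 63.65
ee_pos: [0.4418, -0.4321, 0.1019]
tcp_rot: [-90.3, 0.3, 89.9]
wrist_force: [-0.6, -1.2, 0.3]
opening: -0.0001
time: 63.95
ee_pos: [0.4418, -0.4321, 0.0987]
tcp_rot: [-90.3, 0.3, 89.9]
wrist_force: [-0.1, -0.2, -1.2]
opening: -0.0001
```

```bash
python3 -m inch '[[[0,-20,0],[0.005,0,-0.005],42],[[30,-20,0],[0.005,0,-0.005],50],[[70,-20,0],[0.005,0,-0.005],50],[[110,-20,-2],[0.005,0,-0.005],50],[[125,-20,-2],[0.005,0,-0.005],50],[[125,-20,-2],[0.005,0,-0.005],50],[[125,-20,-2],[0.005,0,-0.005],50]]'
python3 - <<'E'
from h import *
go(.4438,-.307,.079,90)
E
```

```text
time: 64.65
ee_pos: [0.4441, -0.3075, 0.1184]
tcp_rot: [-90.0, 0.0, 89.9]
wrist_force: [0.1, 0.5, -0.6]
opening: 0.0504
shift [ 0.6 39.4  0.4] turn [ 0.0007 -0.0011 -0.0003]
```

```bash
python3 -m inch '[[[0.5,20,0],[0,0,0],50],[[0.5,36,0],[0,0,0],50],[[0.5,38,0],[0,0,0],50],[[0.5,38,0],[0,0,0],50],[[0.5,38,0],[0,0,0],18],[[0.5,38,0],[0,0,0],18],[[0.5,38,0],[0,0,0],18],[[0.5,38,0],[0,0,0],18],[[0.5,38,0],[0,0,0],18],[[0.5,38,0],[0,0,0],18],[[0.5,38,0],[0,0,0],18]]' 30
python3 -m inch '[[[0,-10,0],[0,0,0],18],[[0,-14,0],[0,0,0],18],[[-2,-14,0],[0,0,0],18],[[-2,-14,0],[0,0,0],18]]'
for i in 1 2 3 4 5; do python3 -m inch '[[[0,4,0],[0,0,0],18],[[0,4,0],[0,0,0],18],[[0,4,0],[0,0,0],18]]'; done
```

```text
time: 65.75
ee_pos: [0.4447, -0.3074, 0.0814]
tcp_rot: [-90.1, 0.1, 89.9]
wrist_force: [0.6, -1.0, 6.0]
opening: 0.0226
time: 66.15
ee_pos: [0.4446, -0.3096, 0.0953]
tcp_rot: [-90.1, 0.1, 89.9]
wrist_force: [-1.2, 0.2, -1.4]
opening: 0.0228
time: 66.45
ee_pos: [0.4444, -0.3094, 0.0908]
tcp_rot: [-90.1, 0.1, 89.9]
wrist_force: [0.3, -0.7, -1.2]
opening: 0.023
time: 66.75
ee_pos: [0.4443, -0.3093, 0.0866]
tcp_rot: [-90.1, 0.0, 89.9]
wrist_force: [0.3, -0.2, -0.8]
opening: 0.0231
time: 67.05
ee_pos: [0.4444, -0.3094, 0.0827]
tcp_rot: [-90.1, 0.1, 89.9]
wrist_force: [1.2, 0.1, 1.8]
opening: 0.0228
time: 67.35
ee_pos: [0.4447, -0.3094, 0.0788]
tcp_rot: [-90.1, 0.1, 89.9]
wrist_force: [1.3, -0.2, 1.4]
opening: 0.0229
time: 67.65
ee_pos: [0.445, -0.3096, 0.0763]
tcp_rot: [-90.2, 0.1, 90.0]
wrist_force: [-1.2, 3.5, 11.8]
opening: 0.0231
```

```bash
python3 -m inch '[[[0,-1,0],[0,0,0],50],[[0,-1,0],[0,0,0],50],[[0,-1,0],[0,0,0],50],[[0,-1,0],[0,0,0],50],[[0,-20,0],[0,0,0],50],[[0,-32,0],[0,0,0],0],[[0,-32,0],[0,0,0],0],[[0,-32,0],[0,0,0],0],[[0,-32,0],[0,0,0],0],[[0,-32,0],[0,0,0],0],[[0,-32,0],[0,0,0],0]]'
for i in 1 2 3 4; do python3 -m inch '[[[0,3,0],[0,0,0],0],[[0,3,0],[0,0,0],0],[[0,3,0],[0,0,0],0]]'; done
```

```text
time: 68.75
ee_pos: [0.4447, -0.3094, 0.1078]
tcp_rot: [-90.2, 0.1, 89.9]
wrist_force: [-0.1, -0.3, 0.1]
opening: -0.0001
time: 69.05
ee_pos: [0.4446, -0.3093, 0.1045]
tcp_rot: [-90.1, 0.1, 90.0]
wrist_force: [-0.5, -0.0, 0.2]
opening: -0.0002
time: 69.35
ee_pos: [0.4446, -0.3093, 0.1014]
tcp_rot: [-90.1, 0.1, 90.0]
wrist_force: [-0.9, -0.4, 0.3]
opening: 0.0
time: 69.65
ee_pos: [0.4446, -0.3092, 0.0983]
tcp_rot: [-90.1, 0.1, 90.0]
wrist_force: [0.4, -0.5, -0.1]
opening: 0.0003
time: 69.95
ee_pos: [0.4448, -0.3094, 0.097]
tcp_rot: [-90.2, 0.1, 90.0]
wrist_force: [-3.2, 2.6, 12.8]
opening: -0.0002
```

```bash
python3 -m inch '[[[0,-20,0],[0,0,0],0],[[40,-30,-10],[0,0,0],0],[[85,-30,-25],[0,0,0],0],[[128,-20,-34],[0,0,0],0],[[128,-11,-34],[0,0,0],0],[[128,-11,-34],[0,0,0],0],[[128,-11,-34],[0,0,0],0],[[128,-11,-34],[0,0,0],0]]'
for i in 1 2 3 4; do python3 -m inch '[[[0,3,0],[0,0,0],0],[[0,3,0],[0,0,0],0],[[0,3,0],[0,0,0],0]]'; done
```

```text
time: 70.75
ee_pos: [0.4788, -0.1825, 0.1082]
tcp_rot: [-90.2, 0.1, 89.9]
wrist_force: [0.0, 0.6, 1.0]
opening: 0.0001
time: 71.05
ee_pos: [0.4787, -0.183, 0.1052]
tcp_rot: [-90.2, 0.1, 89.8]
wrist_force: [-0.3, -0.2, 0.2]
opening: 0.0001
time: 71.35
ee_pos: [0.4786, -0.1829, 0.1021]
tcp_rot: [-90.2, 0.1, 89.8]
wrist_force: [-0.3, -0.0, 0.3]
opening: -0.0001
time: 71.65
ee_pos: [0.4786, -0.1829, 0.099]
tcp_rot: [-90.2, 0.1, 89.8]
wrist_force: [-0.4, 0.1, -0.5]
opening: 0.0
time: 71.95
ee_pos: [0.4789, -0.183, 0.097]
tcp_rot: [-90.3, 0.2, 89.8]
wrist_force: [-2.3, 1.5, 8.5]
opening: 0.0
```

Both handled lids are at seated height. I'll retreat, run a last check and hand in.

```bash
python3 -m inch '[[[0,-40,0],[0,0,0],0],[[0,-80,30],[0,0,0],0],[[0,-120,70],[0,0,0],0],[[0,-130,100],[0,0,0],0],[[0,-130,100],[0,0,0],0],[[0,-130,100],[0,0,0],0]]'
python3 - <<'E'
from h import *
t=bot.camera("top");s=bot.camera("scene");save(t,"t6.png",(255,190,315,270),6);save(s,"s6.png",(260,200,340,280),5)
for a,b in(("t6","t5"),("s6","s5")): print(np.abs(cv2.imread(f"pics/{a}.png").astype(int)-cv2.imread(f"pics/{b}.png")).mean())
for c,p in(("top",t),("scene",s)):
  for n in("lid_1","cover","glue_bottle","blank_1"):
    for d in bot.search_frame(p,n):
      if d["confidence"]>.3: print(c,n,round(d["confidence"],2),np.round(d["box"]))
print(bot.job_done())
E
```

```text
time: 72.55
ee_pos: [0.3783, -0.1826, 0.227]
tcp_rot: [-90.4, 0.2, 89.8]
wrist_force: [-0.3, 0.9, 0.7]
opening: -0.0002
7.970069444444444
14.472685416666666
top lid_1 0.59 [385. 226. 422. 270.]
top lid_1 0.58 [434. 243. 454. 259.]
top lid_1 0.54 [489. 246. 517. 256.]
top cover 0.75 [272. 217. 298. 237.]
top cover 0.48 [434. 243. 453. 262.]
top glue_bottle 0.51 [225. 166. 238. 184.]
top blank_1 0.88 [132. 200. 150. 219.]
top blank_1 0.85 [166. 194. 188. 214.]
scene lid_1 0.9 [407. 348. 452. 382.]
scene lid_1 0.88 [375. 318. 412. 355.]
scene lid_1 0.78 [348. 289. 384. 325.]
scene cover 0.64 [288. 226. 307. 239.]
scene glue_bottle 0.44 [301. 197. 307. 216.]
scene blank_1 0.44 [407. 347. 452. 383.]
the job is handed in; nothing more can be done
None
```

I loaded all four wooden blanks into the dispenser one at a time and pressed each in. I then pressed the knobbed cover in last, knob up. The job is handed in at about 73 s of the 210 s allowed.

- **Blanks:** I viewed enlarged pictures after presses 1, 2 and 4. They show both catch noses over the disc. After the third I only compared its picture with the earlier one by number, and the difference was small.
- **Cover:** It was in the middle tub, and the nearest tub held a pebble. I did not open the third tub. Pictures from above and from the side after the last press show the cover under both catches, knob up.
- **Lids:** My first attempt to put the middle tub's lid back left it about 4 mm too high. I found this by touching its knob, gripped it again, moved it 2 mm and seated it. Touching the knobs then gave 97 mm on both lids I had handled, which is the seated height.
- **Pebbles:** They were left inside their tubs.
- **Glue bottle:** The networks still found it at its starting place in both camera views. I did not look at it separately.

**Checks that disagreed or were weak:** The final pictures of the dispenser differed from the ones after the last press by more than the earlier comparisons did. I put this down to the arm's shadow, but I had used up my picture views and could not look. The networks still found the cover in the dispenser in both views. In the top view they outlined two of the lids only partly, probably because the arm was in the way, while the side view showed all three on their tubs.

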